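# Cramp up a three-board panel with a one-hand bar clamp

## Robot

A 6-joint arm with a two-finger parallel gripper is mounted at the origin on the work surface. World frame = base frame: x ahead of the robot, y to its left, z up, the work surface at z = 0. Lengths are in m, angles in rad, forces in N, time in s.
With the tool pointing down it reaches from about 0.3 to 0.775 m from the base axis. Payload 14.6 kg.
Tool frame: the origin (TCP) lies at the very end of the fingers, on their centre line; the grasp point (between the pads) lies 19 mm behind it (pinch_z is the distance from the TCP to the grasp point, in m); z points along the fingers, y is the direction in which the jaws open and shut (so a half turn about z gives the same grasp; the last joint's range is limited). The gripper opens to 94 mm and grips with 3 to 60 N. Pads are 16 mm wide; open, the fingers measure 119 mm over their backs; the gripper's body (75 mm by 177 mm) begins 78 mm behind the grasp point.
Start: joints at [1.206, 0.3, 1.521, -0, 1.321, -0.067], TCP at [0.161, 0.526, 0.205] pointing down, gripper open.
Joint ranges: [-3.03, 3.03], [-0.79, 2.21], [0.23, 2.52], [-1.04, 4.18], [0, 3.07], [-2.55, 2.55]. Speed limits (rad/s): [2.22, 2.22, 2.57, 3.14, 3.14, 3.14].

## Interface

Orientations are given as [roll, pitch, yaw] about the fixed x, y, z axes, in that order (R = Rz(yaw) Ry(pitch) Rx(roll)).
In Python, from station import get_obs, camera, hand_in, pinch_z gives the robot as it stands.
- The arm moves only by the tool servo_tool, never from a script. Its argument "moves" is a list that holds one entry, the list of rows, each a list of 7 numbers: the turn, a rotation vector about the tool's x, y, z normalised to -1 to 1, where 1 is pi/2 rad, then the shift along the tool's x, y, z normalised to -1 to 1, where 1 is 500 mm, then the closure, from 0 (fully open) to 1 (shut). In form: [[[rx, ry, rz, x, y, z, hand], ...]]. A call has 1 to 12 rows; each row is the pose to reach, as a shift and turn from the pose measured when the call began, along the tool's axes at that moment; what a row does not reach only later rows make up. A row lasts 1/12 s, in which the tool goes at most 41.7 mm and 7.16 degrees, less where a joint would pass 70% of its speed; a pose out of reach is approached as far as the arm can. A call with a number of a shift or a turn outside -1 to 1 is refused whole. A call with a gripper value outside its range is refused whole. The fingers move at their own pace and stop on an object; "squeeze" is the grip in N (left out, the last holds). Time passes only in rows, so rows that repeat a pose let the fingers close. It gives the time, the measured TCP pose, the force and the opening at its end, in the units of the state.
- get_obs(): the state, without advancing time (a new reading comes with each control period).
- camera(name): name is "side" or "top"; returns a dict with "color" (480x640x3 uint8, red, green, blue), "intrinsics" (3x3 intrinsics, pixels), "rvec" (rotation vector, rad) and "tvec" (3), from world to camera coordinates, as OpenCV has them. Camera axes: x right, y down, z forward; pixel columns grow to the right and rows downward; lengths in m; the calibration is good to about 2 mm. A picture is of the moment at which its call begins. There is no depth.
- hand_in(): hands the job in, once; it reports no verdict.
The state is a dict: "time_s": time; "qpos": joint angles; "joint_vel": joint speeds; "tau": joint torques, N m; "ee_pos": TCP position; "eef_rot": TCP orientation; "force": force on the tool from outside, world axes, zero at the start; "moment": the same for the moment, N m; "grip_width": finger opening in m.
Only numpy, scipy, OpenCV 4.12 (cv2) and the standard library are available. Lean on these libraries where they do the work, as an engineer would, in place of code of your own. Each camera call takes 0.05 s, during which the arm holds its last target.

## Task

The three boards lying side by side on the two bearers are ready to be pressed together edge to edge. Take the one-hand bar clamp, stand it square across the middle of the boards with a jaw outside each of the two outer boards, and squeeze its trigger again and again until both joints are closed and the jaws grip the boards firmly, then let go and leave it there. Leave the glue bottle, the chisel, the mallet and the plane where they are.

Things in the scene. Friction and masses are not known exactly. Their poses are not given: they have to be found in the camera images.
- clamp: One-hand bar clamp (grey heads, steel bar, black trigger), loose, about 0.7 kg, standing on its two jaw tips with the pistol handle up. Origin level with the jaw tips, under the handle; x along the bar to the far jaw, z up. Bar 8 mm thick, 20 mm tall, at z 62 to 82 mm, its tail at x = -90 mm minus the bar joint's value. Head 44 x 30 mm, up to z 98. Centre of mass about x 40, z 78 mm.
- clamp_grip (a point): Where the hand squeezes: same axes as the clamp, at its x = -1, z = 140 mm. From this point the fixed handle (28 mm wide) has its back face at x = -24 mm and ends 46 mm above. The trigger (22 mm wide) spans 40 mm below to 25 above; its front face is at x = +36 mm released, +21 mm squeezed: 60 mm over handle and trigger, 45 mm when fully squeezed. Released, the trigger leans 10 degrees forward.
- clamp_near_pad (a point): Centre of the near jaw's flat rubber pad face (36 mm wide, 56 mm tall from the jaw tip), on the head: 25 mm in front of the grip point and 112 mm below it. The jaw is 30 mm deep behind this face.
- clamp_far_pad (a point): Centre of the far jaw's pad face, the same size, facing back to the near one; its jaw is 38 mm deep behind the face and moves with the bar.
- clamp_bar (a joint): How far the bar is drawn through the head, m: the opening between the pad faces is 0.195 minus this value (0.003 to 0.019 at the start). A full squeeze draws it in 8 mm (teeth 4 mm apart), a half one less; it stays there when the trigger is let go (18 N would shift it by hand).
- clamp_trigger (a joint): Trigger angle, rad: 0 released, 0.30 fully squeezed. A spring (2 to 4 N) returns it. Squeezing takes about 16 N at the grip point while the jaws are free; once they are tight the trigger stops short. A last squeeze of 30 N or more leaves the jaws holding with about 17 N.
- bearers: Two fixed parallel wooden strips, each 25 x 170 mm and 25 mm tall, lying across under the boards; origin on the bench midway between them, strips along y at x = +65 and -65 mm.
- board_a_mid (a point): Centre of one outer loose board (pale wood, 200 mm long in its x, 45 mm wide in y, 28 mm thick, 0.17 kg), on the +y side of the bearers' frame. The boards lie on the bearers, underside at z = 0.025, top at 0.053, with gaps of 2 to 5 mm between them.
- board_b_mid (a point): Centre of the middle board, the same size.
- board_c_mid (a point): Centre of the other outer board, the same size, on the -y side.
- glue_mid (a point): Standing white glue bottle, 62 mm across, 165 mm tall, point 80 mm above its foot, close beyond one of the two outer boards: the bar's tail, which sticks out behind the handle, must not strike it. Leave it alone.
- chisel_mid (a point): Chisel lying flat beyond the other outer board, about 180 mm long in x, 26 mm wide, 24 mm tall: leave it alone.
- mallet_mid (a point): Wooden mallet lying flat, 62 mm tall: the head (62 x 115 mm) is centred 45 mm along x from this point and lies across, the handle (20 mm wide) reaches back to x = -126 mm: leave it alone.
- plane_mid (a point): Wooden hand plane, 170 mm long in x, 52 mm wide, about 95 mm tall, point at mid-length 30 mm up: leave it alone.
Things that resemble listed ones, but are neither listed nor needed, are in the scene too. Leave any blue or green look-alike of the part that bears board_a_mid alone. What is shaped like the part that bears board_c_mid but blue is not meant.

How it is judged:
By the outcome, as a careful person would: the job done as asked, in the order asked, and still so for the second after the job is handed in, with the robot touching nothing.
It also fails if it takes over 72 s, if anything falls off the work surface, if the arm or the gripper's body presses on something with over 40 N, if the wrist force passes 120 N, or if a joint passes its speed limit or range.

## Working session

There is one attempt and no reset: what is moved stays moved. The work goes in short steps, Python scripts to look and compute and a tool call to move; the robot and the scene stay as the last step left them, time stands still between calls to the robot, and variables do not carry over. Pictures are saved under pics/ and viewed, and the job is handed in when it is done.

Besides the shell and the picture viewer there is one more tool, called as name(argument=value, ...) on one line, values as JSON. servo_tool: Moves the arm, as the interface text tells. Scaled input: -1 to 1 covers 500 mm each way for a shift and pi/2 rad each way for a turn. Its arguments: {"type":"object","properties":{"moves":{"type":"array"},"squeeze":{"type":"number"}},"required":["moves"]}

```bash
ls; mkdir -p pics
cat > h.py <<'E'
import numpy as np, cv2, pickle
from station import get_obs, camera, hand_in, pinch_z
def snap(n,tag):
    c=camera(n); cv2.imwrite(f'pics/{tag}.png',c['color'][:,:,::-1]); pickle.dump(c,open(f'pics/{tag}.pkl','wb')); return c
def load(tag): return pickle.load(open(f'pics/{tag}.pkl','rb'))
def ray(c,u,v):
    K=np.array(c['intrinsics']);R=cv2.Rodrigues(np.array(c['rvec'],float))[0];t=np.array(c['tvec'],float).ravel()
    d=R.T@np.linalg.inv(K)@np.array([u,v,1.]);o=-R.T@t; return o,d
def atz(c,u,v,z):
    o,d=ray(c,u,v); return o+d*(z-o[2])/d[2]
def proj(c,P):
    return cv2.projectPoints(np.array(P,float).reshape(-1,3),np.array(c['rvec'],float),np.array(c['tvec'],float),np.array(c['intrinsics'],float),None)[0].reshape(-1,2)
E
python3 - <<'E'
from h import *
print(get_obs(),pinch_z)
for n in('top','side'):
    c=snap(n,n+'0'); print(n,ray(c,320,240))
E
```

```text
pics
{'time_s': 0.0, 'qpos': array([ 1.20641272e+00,  3.00469320e-01,  1.52159890e+00, -5.42860178e-06,
        1.32068320e+00, -6.65850994e-02]), 'joint_vel': array([ 1.13388242e-04,  3.28331291e-05,  1.73265509e-04,  1.56428431e-03,
       -1.49165787e-03, -4.99290801e-04]), 'tau': array([-1.65316538e-03, -5.31809556e+01, -3.52733159e+01,  7.07525178e-02,
        2.44310807e-02, -6.58159274e-05]), 'ee_pos': array([0.16128024, 0.52554347, 0.20487977]), 'eef_rot': array([-3.14043610e+00, -7.18532217e-05,  2.84379545e+00]), 'force': array([-0.04257178, -0.26499698, -1.13709618]), 'moment': array([ 0.02559393, -0.01888131, -0.00758544]), 'grip_width': 0.0941093977735231} 0.0188
top (array([ 0.35129244, -0.07406121,  1.06010448]), array([ 0.21607747, -0.01008475, -0.97637129]))
side (array([ 0.45207556, -0.74706289,  0.82350755]), array([ 0.12815352,  0.69015249, -0.71229578]))
```

View pics/top0.png

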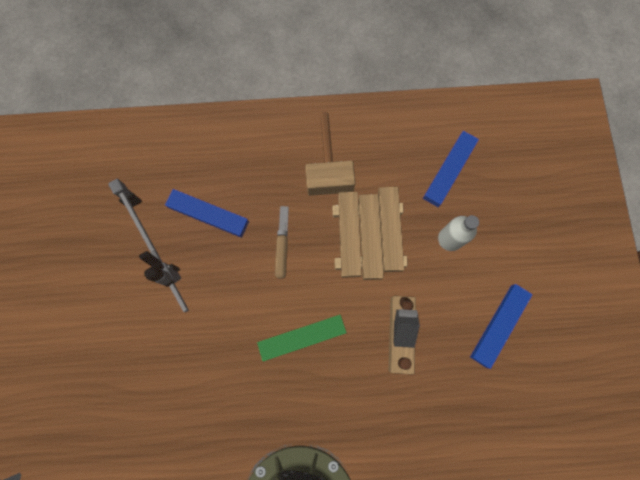

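View pics/side0.png

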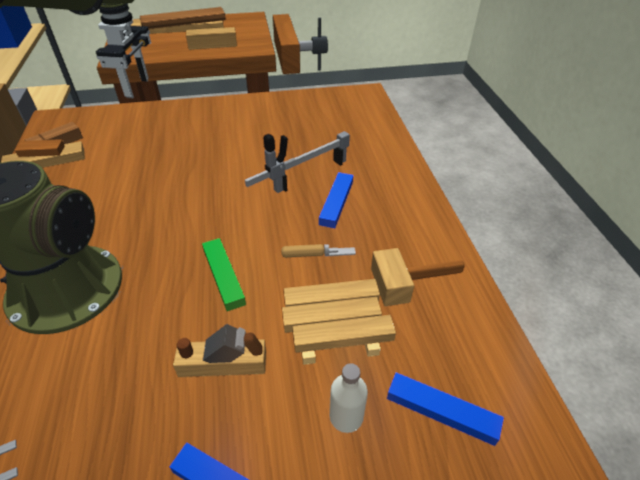

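Run:
```python
import cv2
a=cv2.imread('pics/top0.png')
cv2.imwrite('pics/c1.png',cv2.resize(a[170:320,100:250],None,fx=5,fy=4,interpolation=cv2.INTER_CUBIC)[:600,:800])
cv2.imwrite('pics/c2.png',cv2.resize(a[170:290,270:430],None,fx=5,fy=5,interpolation=cv2.INTER_CUBIC))
b=cv2.imread('pics/side0.png')
cv2.imwrite('pics/c3.png',cv2.resize(b[120:200,235:365],None,fx=6,fy=6,interpolation=cv2.INTER_CUBIC))
```

```text
(no output)
```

View pics/c1.png

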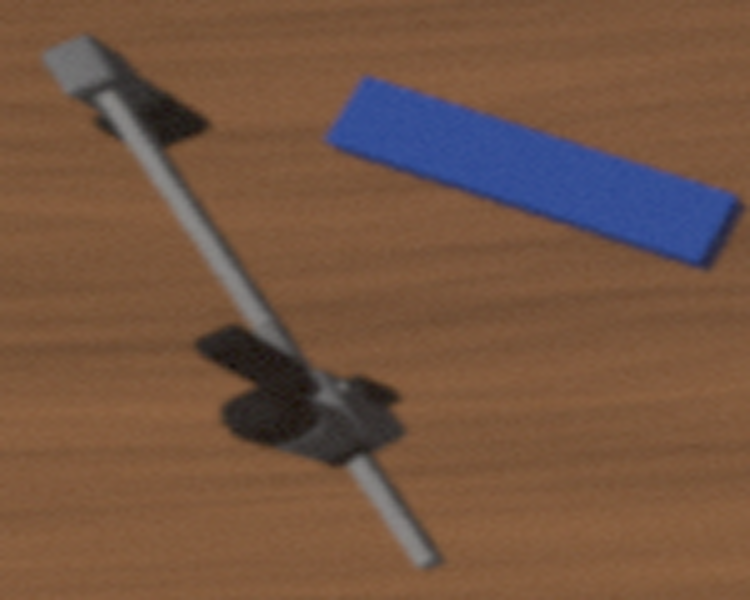

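View pics/c2.png

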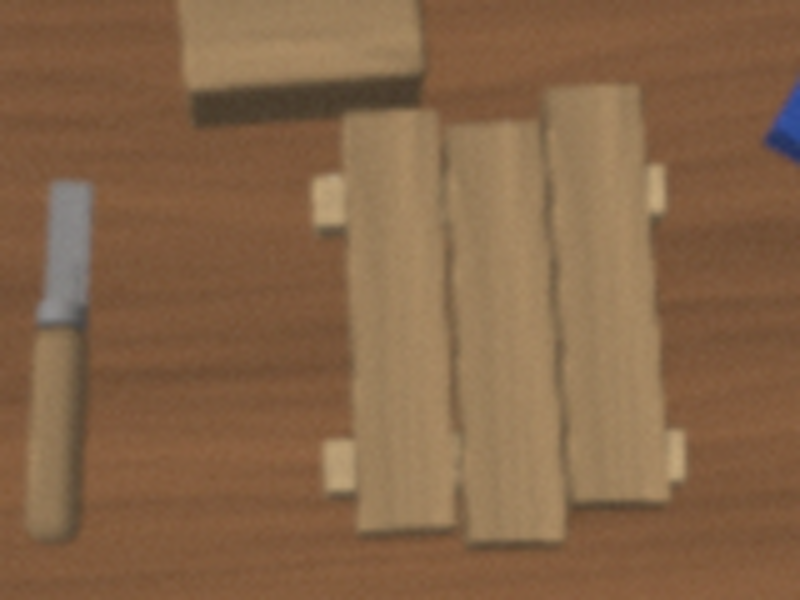

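View pics/c3.png

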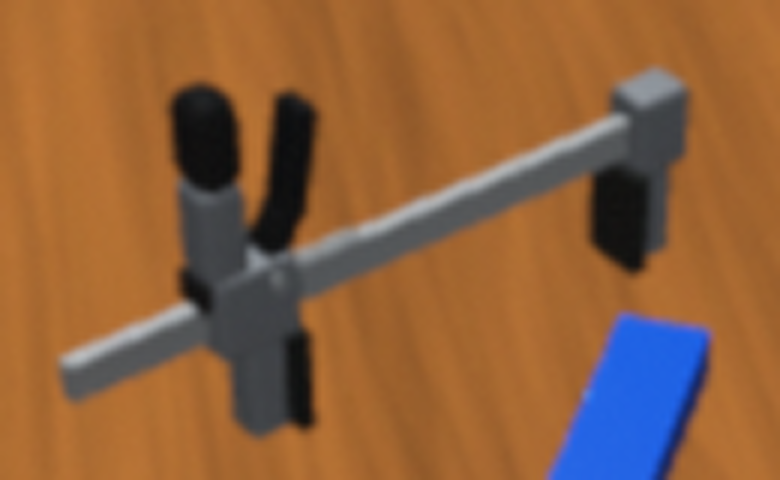

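```bash
cat > fit.py <<'E'
from h import *
from scipy.optimize import least_squares
T=load('top0');S=load('side0')
t=lambda x,y:(100+x/5-.4,170+y/4-.4); s=lambda x,y:(235+x/6-.4,120+y/6-.4)
# clamp
def feats(q):
    f=219-q
    return [(T,t(428,560),(-90-q,0,82)),(S,s(68,362),(-90-q,0,82)),
     (S,s(592,243),(f,18,0)),(S,s(638,270),(f,-18,0)),(S,s(592,168),(f,18,56)),(S,s(645,180),(f,-18,56)),
     (S,s(312,425),(24,-18,0)),(T,t(107,98),(f,0,82)),(T,t(265,412),(-11,0,186)),(S,s(200,88),(-11,0,186)),]
def res(p,full=False):
    x,y,a,q=p; r=[]
    c,n=np.cos(a),np.sin(a)
    for C,uv,P in feats(q*1000):
        P=np.array(P)/1000; W=[x+c*P[0]-n*P[1],y+n*P[0]+c*P[1],P[2]]
        r.append(proj(C,W)[0]-uv)
    r=np.array(r)
    return r if full else r.ravel()
a=atz(T,*t(428,560),.082);b=atz(T,*t(107,98),.082);print(a,b,np.linalg.norm(b-a))
o=least_squares(res,[*(a+(b-a)*.3)[:2],.5,.01],loss='soft_l1');print(o.x,np.degrees(o.x[2]));print(np.round(res(o.x,True),1))
E
python3 fit.py
python3 - <<'E'
from h import *
T=load('top0');S=load('side0')
m=lambda x,y:(270+x/5-.4,170+y/5-.4)
for n,L in dict(a=[(343,112),(438,110),(357,532),(455,526)],b=[(447,125),(540,120),(467,545),(565,541)],c=[(545,90),(640,85),(570,502),(668,500)]).items():
    P=np.array([atz(T,*m(*p),.053) for p in L])[:,:2]
    d=P[0]+P[1]-P[2]-P[3]
    print(n,P.mean(0),np.linalg.norm(P[0]-P[2]),np.linalg.norm(P[0]-P[1]),np.degrees(np.arctan2(d[1],d[0])),P.round(4).tolist())
for n,L in dict(bear=[(310,177),(323,440),(665,165),(685,430)]).items():
    print([atz(T,*m(*p),.025)[:2].round(4) for p in L])
print('bottle cap',atz(T,470.5,224,.165),atz(T,452,240,0.), 'side',atz(S,347,420,0.),atz(S,351,372,.165))
print('chisel',[atz(T,*m(*p),.012)[:2].round(3) for p in [(72,182),(50,540)]])
print('side board corners',[atz(S,*p,.053)[:2].round(4) for p in [(284,290),(375,281),(283,314),(380,303),(294,331),(394,320),(295,347),(395,339)]])
E
```

```text
[0.43261736 0.21914639 0.082     ] [0.70660634 0.36560512 0.082     ] 0.3106768709619853
[ 0.51152714  0.26036085  0.48880152 -0.00265208] 28.006264249347435
[[-0.1 -0.8]
 [ 0.1  0. ]
 [-0.3 -0.1]
 [-0.4  1. ]
 [ 0.2 -3.2]
 [-0.8  0.3]
 [-0.1  0.9]
 [ 0.5 -0.3]
 [-1.6 -0.2]
 [-0.2  1.3]]
a [ 0.58680036 -0.15343735] 0.20074931414336064 0.04511642988198846 -2.5298164560703404 [[0.6877, -0.1353], [0.6856, -0.1804], [0.4871, -0.1266], [0.4868, -0.1714]]
b [ 0.57741502 -0.20230223] 0.20027468198371493 0.04422063133434255 -2.1832126552964333 [[0.6779, -0.184], [0.6774, -0.2282], [0.4778, -0.1761], [0.4766, -0.2208]]
c [ 0.59254397 -0.25094983] 0.19796180148633702 0.04534949973218496 -2.1482959538758557 [[0.6921, -0.232], [0.6916, -0.2773], [0.4943, -0.2248], [0.4922, -0.2696]]
[array([ 0.6652, -0.1186]), array([ 0.5356, -0.1154]), array([ 0.6596, -0.2909]), array([ 0.5288, -0.2866])]
bottle cap [ 0.56226029 -0.39742437  0.165     ] [ 0.5641689  -0.40645546  0.        ] side [ 0.56826839 -0.40771243  0.        ] [ 0.56756305 -0.40259468  0.165     ]
chisel [array([ 0.674, -0.002]), array([0.499, 0.017])]
side board corners [array([ 0.4893, -0.1343]), array([ 0.6861, -0.143 ]), array([ 0.4799, -0.1952]), array([ 0.6811, -0.2018]), array([ 0.4964, -0.2391]), array([ 0.6976, -0.2474]), array([ 0.4934, -0.2749]), array([ 0.6868, -0.2903])]
```

```bash
cat >> h.py <<'E'
from scipy.spatial.transform import Rotation as Ro
def row(x,y,z,phi_deg,o=None):
    "tool straight down, jaw axis (tool y) at angle phi"
    o=o or get_obs()
    R0=Ro.from_euler('xyz',o['eef_rot']); R1=Ro.from_euler('xyz',[np.pi,0,np.radians(phi_deg)+np.pi/2])
    sh=R0.inv().apply(np.array([x,y,z])-o['ee_pos'])/.5; rv=(R0.inv()*R1).as_rotvec()/(np.pi/2)
    print(np.round(np.r_[rv,sh],4).tolist())
E
python3 -c "
from h import *
row(.516,.263,.235,28)"
```

```text
[-0.0007, 0.0002, 0.4993, -0.8323, -0.294, -0.0599]
```

servo_tool(moves=[[[0,0,0.1,-0.08,-0.03,-0.06,0],[0,0,0.2,-0.16,-0.06,-0.06,0],[0,0,0.3,-0.24,-0.085,-0.06,0],[0,0,0.4,-0.32,-0.113,-0.06,0],[0,0,0.5,-0.4,-0.141,-0.06,0],[0,0,0.5,-0.48,-0.17,-0.06,0],[0,0,0.5,-0.56,-0.198,-0.06,0],[0,0,0.5,-0.64,-0.226,-0.06,0],[0,0,0.5,-0.72,-0.254,-0.06,0],[0,0,0.5,-0.8,-0.283,-0.06,0],[0,0,0.5,-0.832,-0.294,-0.06,0],[0,0,0.5,-0.832,-0.294,-0.06,0]]])

```text
time_s: 1.1
ee_pos: [0.5192, 0.2592, 0.2341]
eef_rot: [-3.14, 0.001, 2.054]
force: [0.2, -0.3, -1.2]
grip_width: 0.0936
```

```bash
python3 -c "
from h import *
c=snap('side','s1');d=snap('top','t1')
cv2.imwrite('pics/s1c.png',cv2.resize(c['color'][60:210,200:400,::-1],None,fx=4,fy=4,interpolation=cv2.INTER_CUBIC))
cv2.imwrite('pics/t1c.png',cv2.resize(d['color'][170:320,90:250,::-1],None,fx=4,fy=4,interpolation=cv2.INTER_CUBIC))
print(get_obs()['ee_pos'],get_obs()['time_s'])
row(.516,.263,.121,28)"
```

```text
[0.5161943  0.26228378 0.23434016] 1.2
[-0.0013, 0.0003, -0.0019, 0.0015, 0.0008, 0.2267]
```

View pics/s1c.png

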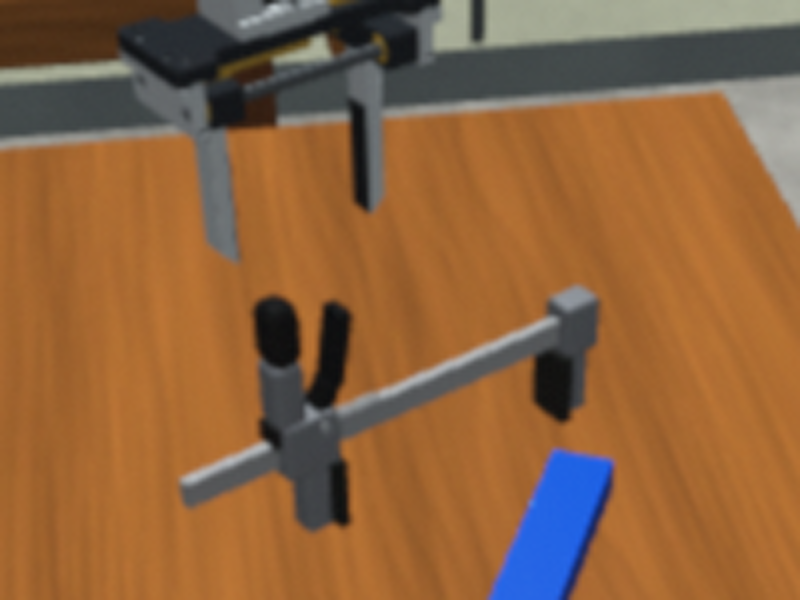

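View pics/t1c.png

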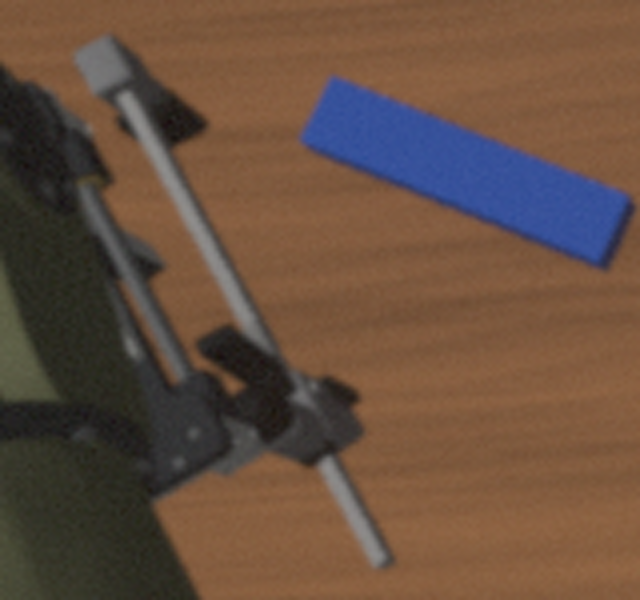

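servo_tool(moves=[[[0,0,-0.002,0.001,0.001,0.06,0],[0,0,-0.002,0.001,0.001,0.12,0],[0,0,-0.002,0.001,0.001,0.18,0],[0,0,-0.002,0.001,0.001,0.227,0],[0,0,-0.002,0.001,0.001,0.227,0]]])

```text
time_s: 1.62
ee_pos: [0.5132, 0.263, 0.1163]
eef_rot: [-3.132, -0.0, 2.061]
force: [-0.3, -0.1, -0.4]
grip_width: 0.094
```

```bash
python3 -c "
from h import *
c=snap('side','s2')
cv2.imwrite('pics/s2c.png',cv2.resize(c['color'][60:210,200:400,::-1],None,fx=4,fy=4,interpolation=cv2.INTER_CUBIC))
print(get_obs()['ee_pos'],get_obs()['force'])
row(.516,.263,.121,28)"
```

```text
[0.51445911 0.26332826 0.11937903] [-0.85562392  0.82715797  0.91642532]
[-0.0038, 0.0, 0.001, -0.002, 0.0024, -0.0033]
```

View pics/s2c.png

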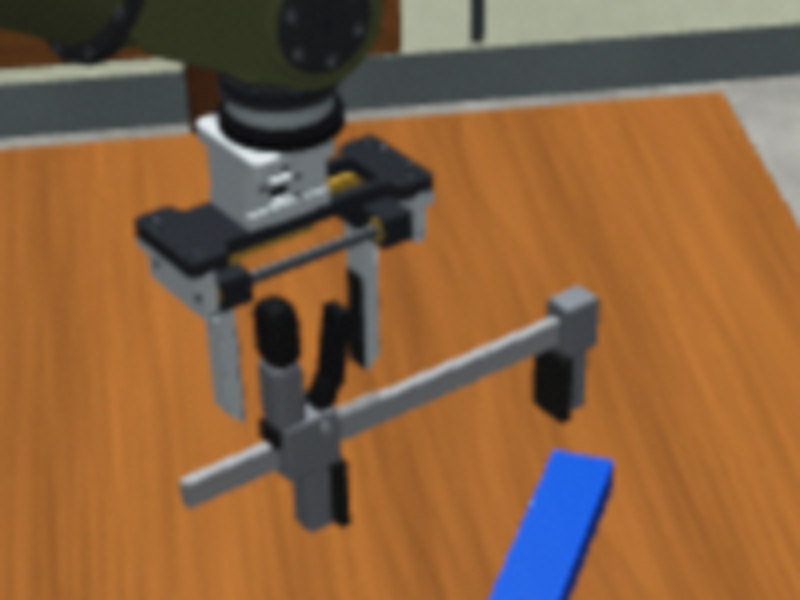

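servo_tool(moves=[[[-0.004,0,0,-0.002,0.002,-0.003,0.1],[-0.004,0,0,-0.002,0.002,-0.003,0.2],[-0.004,0,0,-0.002,0.002,-0.003,0.3],[-0.004,0,0,-0.002,0.002,-0.003,0.36],[-0.004,0,0,-0.002,0.002,-0.003,0.42],[-0.004,0,0,-0.002,0.002,-0.003,0.48],[-0.004,0,0,-0.002,0.002,-0.003,0.54],[-0.004,0,0,-0.002,0.002,-0.003,0.6],[-0.004,0,0,-0.002,0.002,-0.003,0.7],[-0.004,0,0,-0.002,0.002,-0.003,0.7]]], squeeze=45)

```text
time_s: 2.5
ee_pos: [0.517, 0.2634, 0.1229]
eef_rot: [3.137, 0.0, 2.061]
force: [1.4, 0.7, 10.7]
grip_width: 0.0455
```

```bash
python3 -c "
from h import *
c=snap('side','s3')
cv2.imwrite('pics/s3c.png',cv2.resize(c['color'][60:210,200:400,::-1],None,fx=4,fy=4,interpolation=cv2.INTER_CUBIC))
o=get_obs();print(o['ee_pos'],o['force'],o['moment'],o['grip_width'])
row(o['ee_pos'][0],o['ee_pos'][1],.241,28)"
```

```text
[0.51695942 0.26339087 0.12289933] [ 1.06333284  0.79747201 11.39268469] [ 0.14018056 -0.35287502  0.01080515] 0.0452732381060958
[0.0028, 0.0002, 0.0009, -0.0001, 0.0011, -0.2362]
```

View pics/s3c.png

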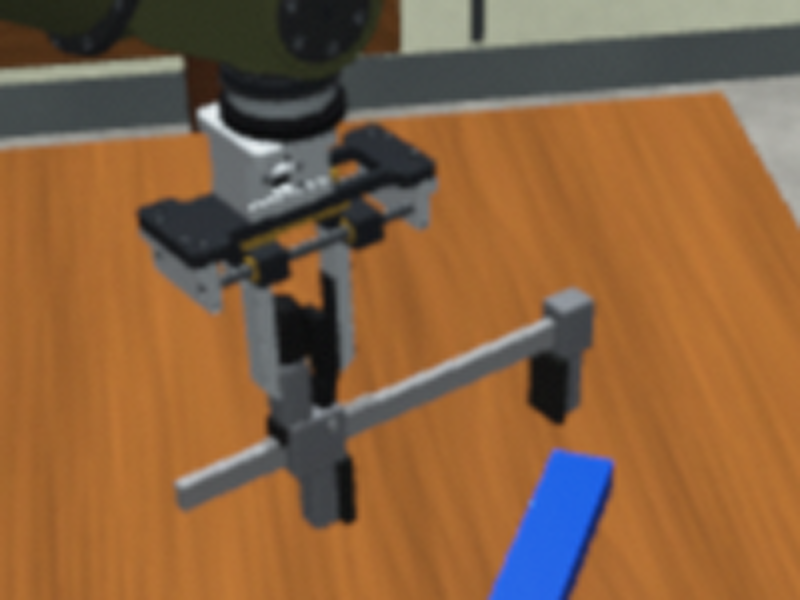

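servo_tool(moves=[[[0.003,0,0,0,0,-0.02,0.7],[0.003,0,0,0,0,-0.05,0.7],[0.003,0,0,0,0,-0.09,0.7],[0.003,0,0,0,0,-0.13,0.7],[0.003,0,0,0,0,-0.17,0.7],[0.003,0,0,0,0,-0.21,0.7],[0.003,0,0,0,0,-0.236,0.7],[0.003,0,0,0,0,-0.236,0.7]]])

```text
time_s: 3.22
ee_pos: [0.5168, 0.2633, 0.243]
eef_rot: [3.14, 0.001, 2.061]
force: [-0.8, 0.4, -6.1]
grip_width: 0.0449
```

```bash
python3 -c "
from h import *
c=snap('side','s4')
cv2.imwrite('pics/s4c.png',cv2.resize(c['color'][30:180,200:400,::-1],None,fx=4,fy=4,interpolation=cv2.INTER_CUBIC))
o=get_obs();print(o['ee_pos'],o['eef_rot'],o['force'],o['moment'],o['grip_width'])
"
```

```text
[0.51638387 0.26307246 0.24102646] [-3.14136907e+00  4.16043203e-04  2.06087134e+00] [ 0.8205427  -0.43943259 -7.35605824] [-0.21809544  0.34866961  0.02298614] 0.04538127375572192
```

View pics/s4c.png

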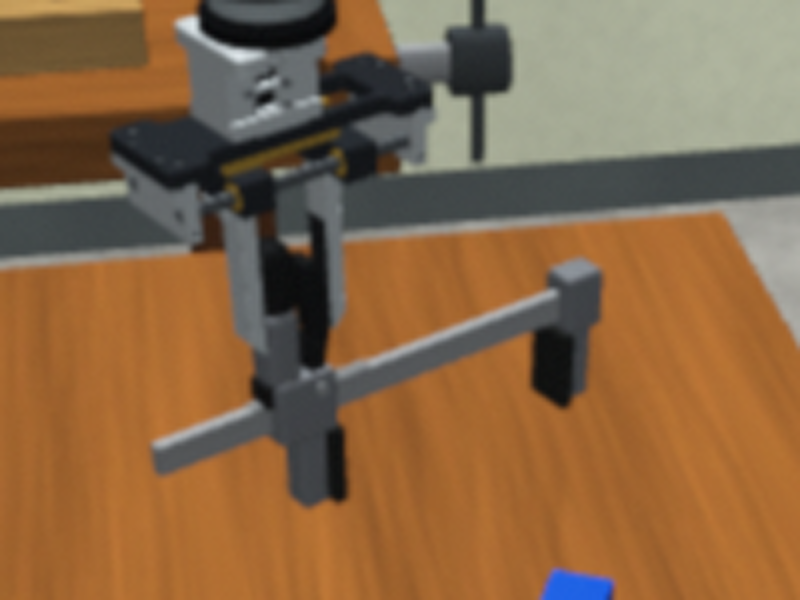

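```bash
python3 -c "
from h import *
row(.53,.15,.245,-50)"
```

```text
[0.0001, 0.0003, 0.8675, -0.2123, -0.0824, -0.0078]
```

servo_tool(moves=[[[0,0,0.07,-0.02,-0.01,-0.008,0.7],[0,0,0.14,-0.04,-0.015,-0.008,0.7],[0,0,0.21,-0.06,-0.022,-0.008,0.7],[0,0,0.28,-0.08,-0.03,-0.008,0.7],[0,0,0.35,-0.1,-0.037,-0.008,0.7],[0,0,0.42,-0.12,-0.045,-0.008,0.7],[0,0,0.49,-0.14,-0.053,-0.008,0.7],[0,0,0.56,-0.16,-0.06,-0.008,0.7],[0,0,0.63,-0.18,-0.068,-0.008,0.7],[0,0,0.7,-0.2,-0.076,-0.008,0.7],[0,0,0.77,-0.212,-0.082,-0.008,0.7],[0,0,0.84,-0.212,-0.082,-0.008,0.7]]])

```text
time_s: 4.27
ee_pos: [0.5295, 0.1489, 0.243]
eef_rot: [-3.14, 0.003, 0.735]
force: [-0.0, 0.6, -6.0]
grip_width: 0.045
```

```bash
python3 -c "
from h import *
o=get_obs();print(o['ee_pos'],o['eef_rot'],o['force'],o['moment'],o['grip_width'])
row(.590,-.0895,.245,-92.2)"
```

```text
[0.52947856 0.14894088 0.24299524] [-3.14017845  0.00340817  0.73463015] [-0.03244186  0.55959107 -5.99164742] [0.31834605 0.2866159  0.06913869] 0.045044386132359865
[-0.0, 0.0024, 0.4921, -0.2298, 0.435, -0.0038]
```

servo_tool(moves=[[[0,0,0.07,-0.025,0.045,-0.004,0.7],[0,0.002,0.14,-0.05,0.09,-0.004,0.7],[0,0.002,0.21,-0.074,0.14,-0.004,0.7],[0,0.002,0.28,-0.098,0.185,-0.004,0.7],[0,0.002,0.35,-0.124,0.235,-0.004,0.7],[0,0.002,0.42,-0.15,0.285,-0.004,0.7],[0,0.002,0.47,-0.174,0.33,-0.004,0.7],[0,0.002,0.492,-0.195,0.37,-0.004,0.7],[0,0.002,0.492,-0.213,0.405,-0.004,0.7],[0,0.002,0.492,-0.225,0.425,-0.004,0.7],[0,0.002,0.492,-0.23,0.435,-0.004,0.7],[0,0.002,0.492,-0.23,0.435,-0.004,0.7]]])

```text
time_s: 5.27
ee_pos: [0.5897, -0.09, 0.2439]
eef_rot: [-3.141, 0.002, -0.039]
force: [-0.3, 1.0, -7.0]
grip_width: 0.0447
```

```bash
python3 -c "
from h import *
c=snap('side','s5')
cv2.imwrite('pics/s5c.png',cv2.resize(c['color'][130:370,220:480,::-1],None,fx=3,fy=2.5,interpolation=cv2.INTER_CUBIC))
d=snap('top','t5')
cv2.imwrite('pics/t5c.png',cv2.resize(d['color'][150:320,270:490,::-1],None,fx=3.5,fy=3.5,interpolation=cv2.INTER_CUBIC))
o=get_obs();print(o['ee_pos'],o['eef_rot'],o['force'],o['moment'],o['grip_width'])
row(.590,-.0895,.245,-92.2)"
```

```text
[ 0.58971076 -0.08869054  0.24453555] [-3.14125445e+00  1.49504441e-03 -3.76746648e-02] [ 0.42456978  0.69456576 -5.8133656 ] [ 0.36018227  0.14764143 -0.0180578 ] 0.04489257664800894
[-0.0002, 0.001, 0.0005, 0.0006, 0.0016, -0.0009]
```

View pics/s5c.png

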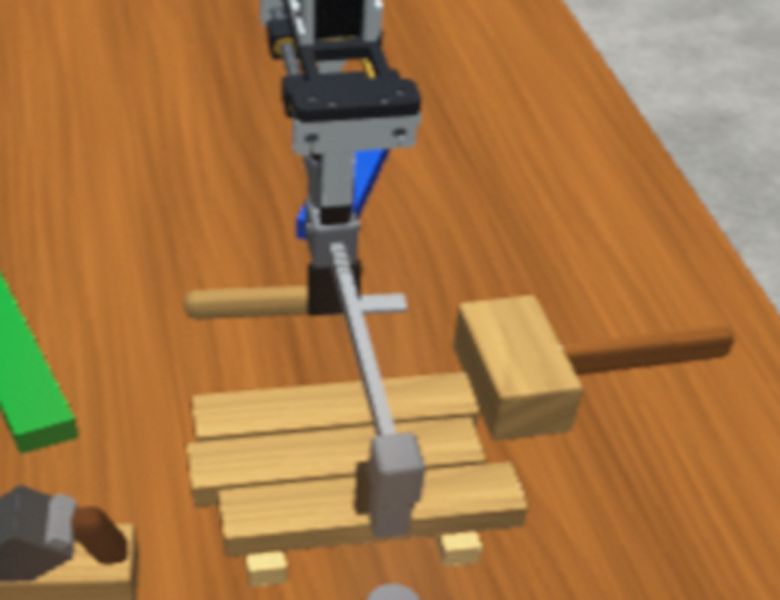

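View pics/t5c.png

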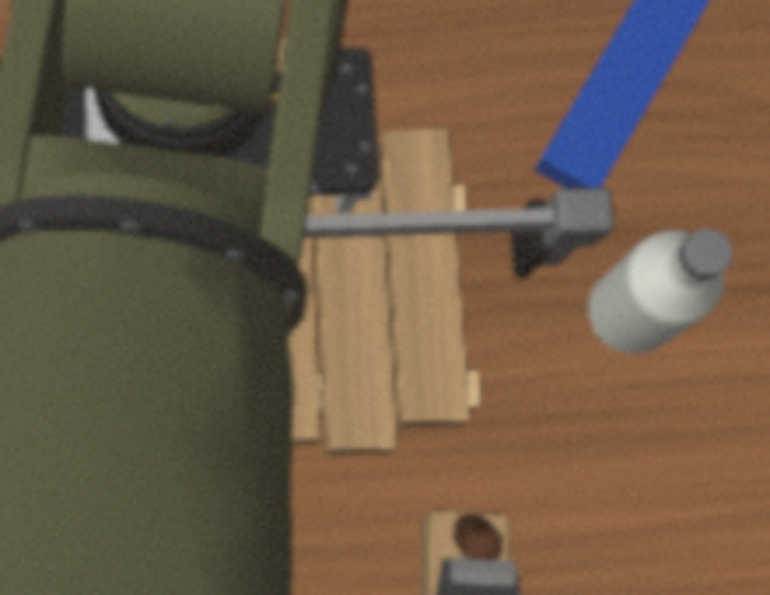

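```bash
python3 -c "
from h import *
T=load('t5');S=load('s5')
t=lambda x,y:(270+x/3.5-.4,150+y/3.5-.4); s=lambda x,y:(220+x/3-.4,130+y/2.5-.4)
def tri(p,q):
    o1,d1=ray(T,*p);o2,d2=ray(S,*q)
    A=np.c_[d1,-d2];k=np.linalg.lstsq(A,o2-o1,rcond=None)[0];a,b=o1+d1*k[0],o2+d2*k[1];return (a+b)/2,np.linalg.norm(a-b)
print('far bar end',tri(t(553,215),s(389,434)))
for z in(.19,.2,.21): print(atz(T,*t(310,224),z),atz(T,*t(553,215),z))
print('side near',[atz(S,*s(338,247),z) for z in(.2,.21)],[atz(S,*s(389,434),z) for z in(.19,.2,.21)])
print('block top corners',tri(t(607,192),s(418,468)),tri(t(612,232),s(376,475)))
print('far jaw bottom', [atz(S,*s(x,y),.12) for x,y in[(373,532),(410,532)]])
print('near jaw tips', [atz(S,*s(x,y),.12) for x,y in[(308,310),(357,312)]])
print('pad far tip top', atz(T,*t(517,277),.12))
"
```

```text
far bar end (array([ 0.58530425, -0.30115785,  0.20501864]), np.float64(0.0003052268953787524))
[ 0.59336209 -0.16395999  0.19      ] [ 0.58925369 -0.30514507  0.19      ]
[ 0.59058002 -0.1629268   0.2       ] [ 0.58651883 -0.30248925  0.2       ]
[ 0.58779794 -0.1618936   0.21      ] [ 0.58378397 -0.29983344  0.21      ]
side near [array([ 0.5934394 , -0.11565629,  0.2       ]), array([ 0.59117217, -0.12578298,  0.21      ])] [array([ 0.58869894, -0.29029307,  0.19      ]), array([ 0.58654232, -0.29750324,  0.2       ]), array([ 0.58438571, -0.30471341,  0.21      ])]
block top corners (array([ 0.59488538, -0.33251763,  0.20848841]), np.float64(0.0014928477623921228)) (array([ 0.57172503, -0.33292186,  0.2068705 ]), np.float64(0.0013315808678446065))
far jaw bottom [array([ 0.57584175, -0.32142421,  0.12      ]), array([ 0.59722821, -0.32510284,  0.12      ])]
near jaw tips [array([ 0.57633014, -0.10543719,  0.12      ]), array([ 0.60946729, -0.1133992 ,  0.12      ])]
pad far tip top [ 0.57009384 -0.29672424  0.12      ]
```

servo_tool(moves=[[[0,0.001,0,0,0,0.04,0.7],[0,0.001,0,0,0,0.08,0.7],[0,0.001,0,0,0,0.12,0.7],[0,0.001,0,0,0,0.16,0.7],[0,0.001,0,0,0,0.19,0.7],[0,0.001,0,0,0,0.21,0.7],[0,0.001,0,0,0,0.225,0.7],[0,0.001,0,0,0,0.23,0.7],[0,0.001,0,0,0,0.23,0.7]]])

```text
time_s: 6.12
ee_pos: [0.5896, -0.0883, 0.1296]
eef_rot: [-3.141, -0.0, -0.037]
force: [-0.6, -1.1, -7.4]
grip_width: 0.0449
```

```bash
python3 -c "
from h import *
c=snap('side','s6')
cv2.imwrite('pics/s6c.png',cv2.resize(c['color'][170:370,220:480,::-1],None,fx=3,fy=3,interpolation=cv2.INTER_CUBIC))
d=snap('top','t6')
cv2.imwrite('pics/t6c.png',cv2.resize(d['color'][150:320,270:490,::-1],None,fx=3.5,fy=3.5,interpolation=cv2.INTER_CUBIC))
o=get_obs();print(o['ee_pos'],o['eef_rot'],o['force'],o['moment'],o['grip_width'])
row(.590,-.0895,.1225,-92.2)"
```

```text
[ 0.58995243 -0.08857181  0.13046807] [-3.14149898e+00 -1.42696210e-03 -3.74126283e-02] [-0.06238989  0.1838772  -6.17351418] [0.36040515 0.14156135 0.02418397] 0.044728901505877064
[-0.0001, -0.0009, 0.0006, 0.0001, 0.0019, 0.0159]
```

View pics/s6c.png

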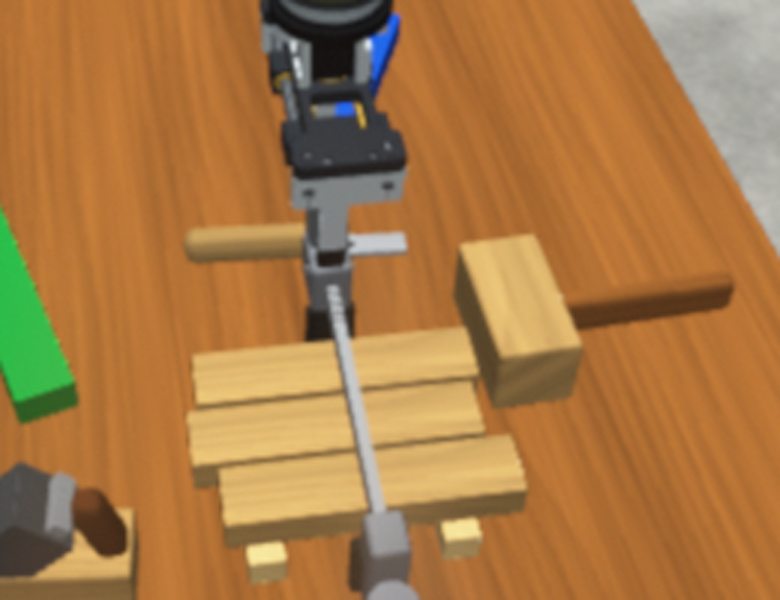

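View pics/t6c.png

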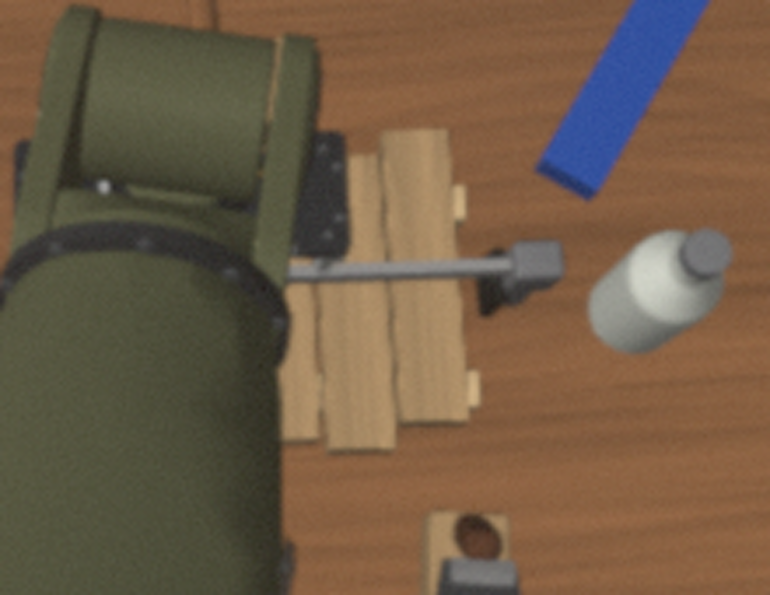

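Clear of everything; set it the last ~8 mm down.

servo_tool(moves=[[[0,0,0,0,0,0.006,0.7],[0,0,0,0,0,0.01,0.7],[0,0,0,0,0,0.013,0.7],[0,0,0,0,0,0.014,0.7],[0,0,0,0,0,0.014,0.7]]])

```text
time_s: 6.63
ee_pos: [0.5905, -0.0885, 0.1244]
eef_rot: [3.141, -0.003, -0.037]
force: [0.8, 5.5, 3.8]
grip_width: 0.0452
```

```bash
python3 -c "
from h import *
o=get_obs();print(o['ee_pos'],o['eef_rot'],o['force'],o['moment'],o['grip_width'])"
```

```text
[ 0.59052465 -0.08847335  0.12437401] [ 3.1412286  -0.00326369 -0.03698437] [0.84884638 5.51957764 3.7719841 ] [-0.21414571  0.26616874  0.02278338] 0.04519047755136326
```

servo_tool(moves=[[[0,0,0,0,0.006,0,0.44],[0,0,0,0,0.013,0,0.36],[0,0,0,0,0.017,0,0.3],[0,0,0,0,0.017,0,0.3],[0,0,0,0,0.017,0,0.3]]])

```text
time_s: 7.05
ee_pos: [0.5902, -0.0975, 0.1244]
eef_rot: [3.141, -0.003, -0.038]
force: [0.4, -2.0, 0.0]
grip_width: 0.0656
```

```bash
python3 -c "
from h import *
c=snap('side','s7')
cv2.imwrite('pics/s7c.png',cv2.resize(c['color'][170:370,220:480,::-1],None,fx=3,fy=3,interpolation=cv2.INTER_CUBIC))
o=get_obs();print(o['ee_pos'],o['eef_rot'],o['force'],o['moment'],o['grip_width'])"
```

```text
[ 0.59023255 -0.09741002  0.12445428] [ 3.14084018 -0.00346702 -0.03746561] [ 0.4239326  -2.44547137 -0.24872028] [-0.26762737  0.15606162 -0.00083739] 0.06543208570034569
```

View pics/s7c.png

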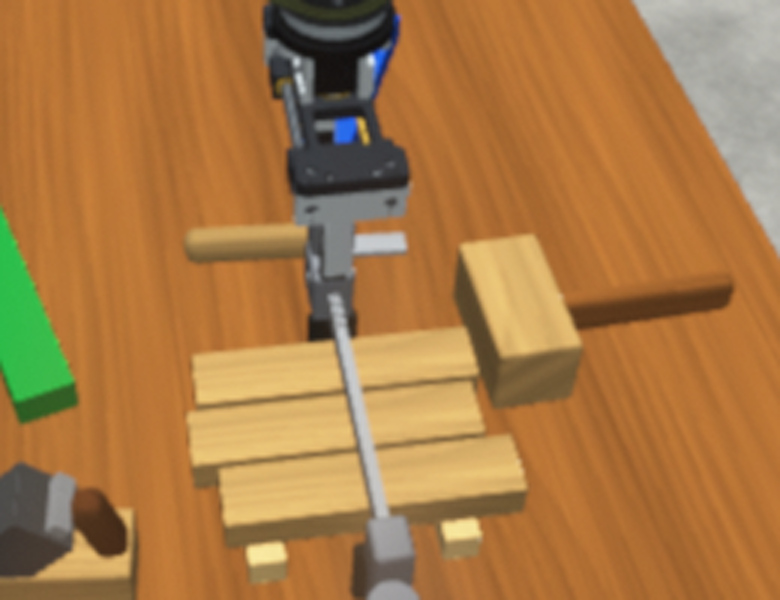

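servo_tool(moves=[[[0,0,0,0,-0.003,0,0.36],[0,0,0,0,-0.008,0,0.42],[0,0,0,0,-0.013,0,0.48],[0,0,0,0,-0.018,0,0.55],[0,0,0,0,-0.019,0,0.65],[0,0,0,0,-0.019,0,0.65],[0,0,0,0,-0.019,0,0.65],[0,0,0,0,-0.014,0,0.44],[0,0,0,0,-0.006,0,0.36],[0,0,0,0,-0.001,0,0.3],[0,0,0,0,-0.001,0,0.3],[0,0,0,0,-0.001,0,0.3]]])

```text
time_s: 8.1
ee_pos: [0.59, -0.0971, 0.1241]
eef_rot: [3.141, -0.003, -0.038]
force: [0.1, -2.2, -0.5]
grip_width: 0.0657
```

```bash
python3 -c "
from h import *
c=snap('side','s8')
cv2.imwrite('pics/s8c.png',cv2.resize(c['color'][170:370,220:480,::-1],None,fx=3,fy=3,interpolation=cv2.INTER_CUBIC))
d=snap('top','t8')
cv2.imwrite('pics/t8c.png',cv2.resize(d['color'][150:320,270:490,::-1],None,fx=3.5,fy=3.5,interpolation=cv2.INTER_CUBIC))
o=get_obs();print(o['ee_pos'],o['eef_rot'],o['force'],o['moment'],o['grip_width'])"
```

```text
[ 0.59008938 -0.0969792   0.12417791] [ 3.14078882e+00 -2.92542328e-03 -3.76139471e-02] [-0.26558299 -2.05011083 -0.33107061] [-0.20762982  0.07241987 -0.02698703] 0.06571372893521865
```

View pics/s8c.png

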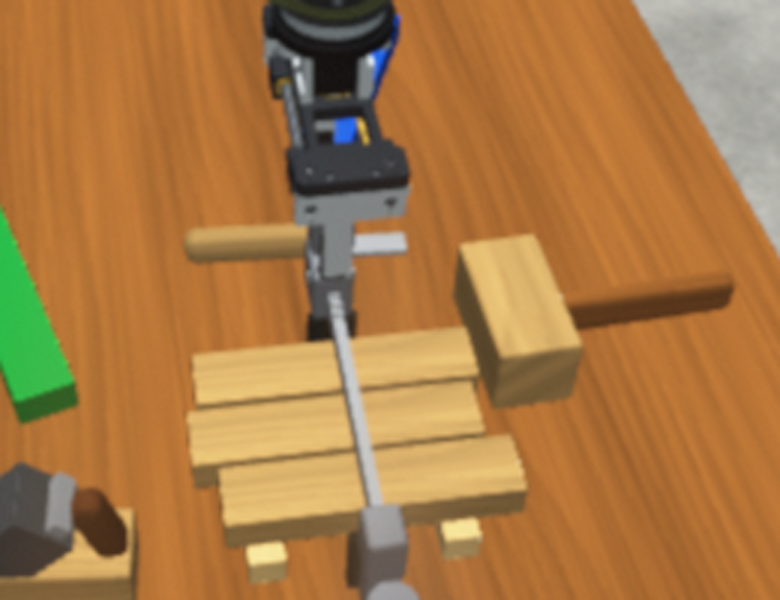

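View pics/t8c.png

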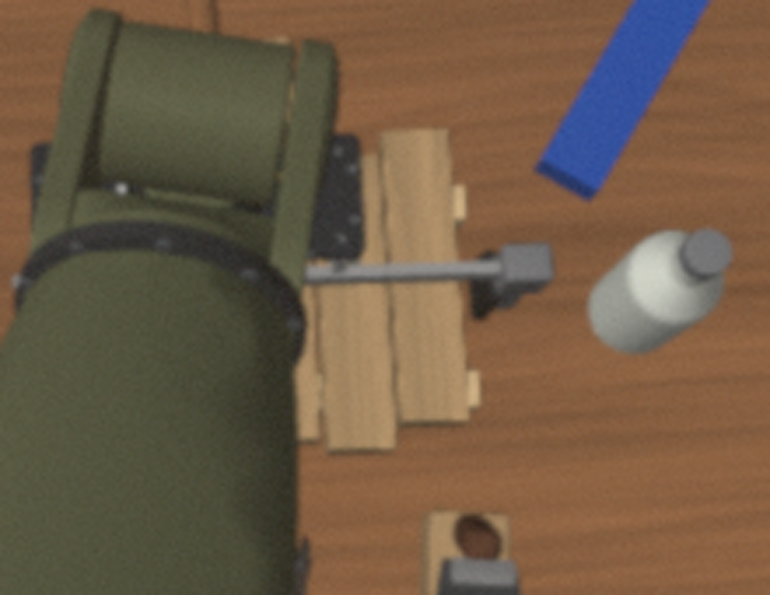

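servo_tool(moves=[[[0,0,0,0,-0.003,0,0.36],[0,0,0,0,-0.008,0,0.42],[0,0,0,0,-0.013,0,0.48],[0,0,0,0,-0.018,0,0.55],[0,0,0,0,-0.019,0,0.65],[0,0,0,0,-0.019,0,0.65],[0,0,0,0,-0.019,0,0.65],[0,0,0,0,-0.014,0,0.44],[0,0,0,0,-0.006,0,0.36],[0,0,0,0,-0.001,0,0.3],[0,0,0,0,-0.001,0,0.3],[0,0,0,0,-0.001,0,0.3]]])

```text
time_s: 9.2
ee_pos: [0.5899, -0.0967, 0.1238]
eef_rot: [3.141, -0.002, -0.038]
force: [0.1, -1.1, -0.5]
grip_width: 0.0657
```

servo_tool(moves=[[[0,0,0,0,-0.003,0,0.36],[0,0,0,0,-0.008,0,0.42],[0,0,0,0,-0.013,0,0.48],[0,0,0,0,-0.018,0,0.55],[0,0,0,0,-0.019,0,0.65],[0,0,0,0,-0.019,0,0.65],[0,0,0,0,-0.019,0,0.65],[0,0,0,0,-0.014,0,0.44],[0,0,0,0,-0.006,0,0.36],[0,0,0,0,-0.001,0,0.3],[0,0,0,0,-0.001,0,0.3],[0,0,0,0,-0.001,0,0.3]]])

```text
time_s: 10.2
ee_pos: [0.5897, -0.0965, 0.1234]
eef_rot: [3.141, -0.002, -0.038]
force: [-0.3, -0.9, -1.4]
grip_width: 0.0658
```

```bash
python3 -c "
from h import *
c=snap('side','s9')
cv2.imwrite('pics/s9c.png',cv2.resize(c['color'][170:370,220:480,::-1],None,fx=3,fy=3,interpolation=cv2.INTER_CUBIC))
d=snap('top','t9')
cv2.imwrite('pics/t9c.png',cv2.resize(d['color'][150:320,270:490,::-1],None,fx=3.5,fy=3.5,interpolation=cv2.INTER_CUBIC))
o=get_obs();print(o['ee_pos'],o['eef_rot'],o['force'],o['moment'],o['grip_width'])"
```

```text
[ 0.58975671 -0.09631347  0.12351994] [ 3.14074269e+00 -1.68535972e-03 -3.81798394e-02] [ 0.78559337 -1.47317424 -1.67677819] [-0.18128029  0.16300086  0.06205894] 0.06582903839586521
```

View pics/s9c.png

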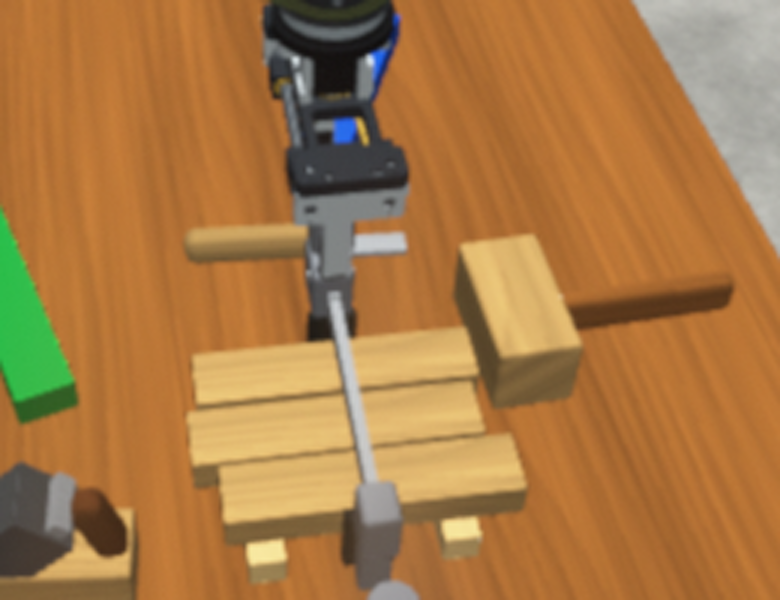

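View pics/t9c.png

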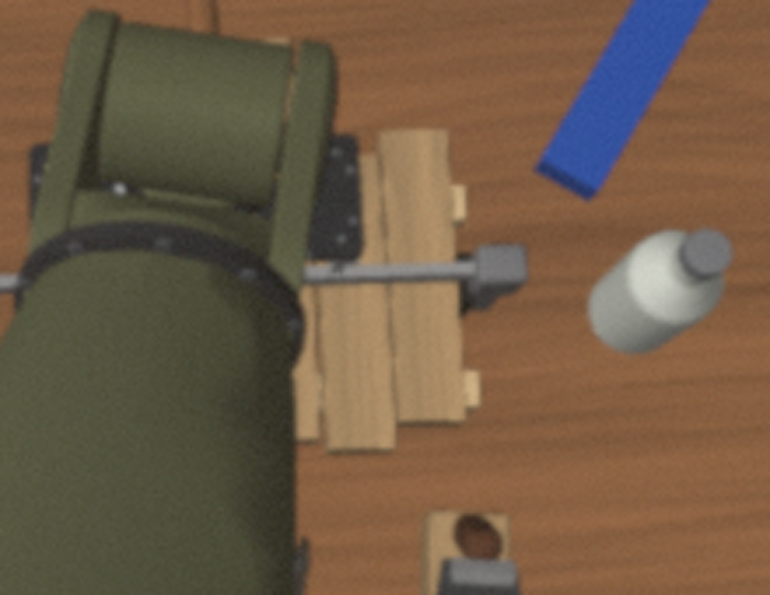

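servo_tool(moves=[[[0,0,0,0,0,0,0.36],[0,0,0,0,0,0,0.42],[0,0,0,0,0,0,0.48],[0,0,0,0,0,0,0.55],[0,0,0,0,0,0,0.65],[0,0,0,0,0,0,0.65],[0,0,0,0,0,0,0.65],[0,0,0,0,0.005,0,0.44],[0,0,0,0,0.012,0,0.36],[0,0,0,0,0.017,0,0.3],[0,0,0,0,0.017,0,0.3],[0,0,0,0,0.017,0,0.3]]])

```text
time_s: 11.3
ee_pos: [0.5892, -0.105, 0.1231]
eef_rot: [3.141, -0.001, -0.039]
force: [0.6, -1.3, -0.3]
grip_width: 0.0656
```

```bash
python3 -c "
from h import *
c=snap('side','s10')
cv2.imwrite('pics/s10c.png',cv2.resize(c['color'][170:370,220:480,::-1],None,fx=3,fy=3,interpolation=cv2.INTER_CUBIC))
d=snap('top','t10')
cv2.imwrite('pics/t10c.png',cv2.resize(d['color'][150:320,270:490,::-1],None,fx=3.5,fy=3.5,interpolation=cv2.INTER_CUBIC))
o=get_obs();print(o['ee_pos'],o['eef_rot'],o['force'],o['moment'],o['grip_width'])"
```

```text
[ 0.58923502 -0.10485771  0.12323779] [ 3.14092579e+00 -1.03886345e-03 -3.84160750e-02] [-0.79977665 -0.34112474 -1.22855594] [-0.16091433  0.1337977  -0.0038125 ] 0.06607642420039084
```

View pics/s10c.png

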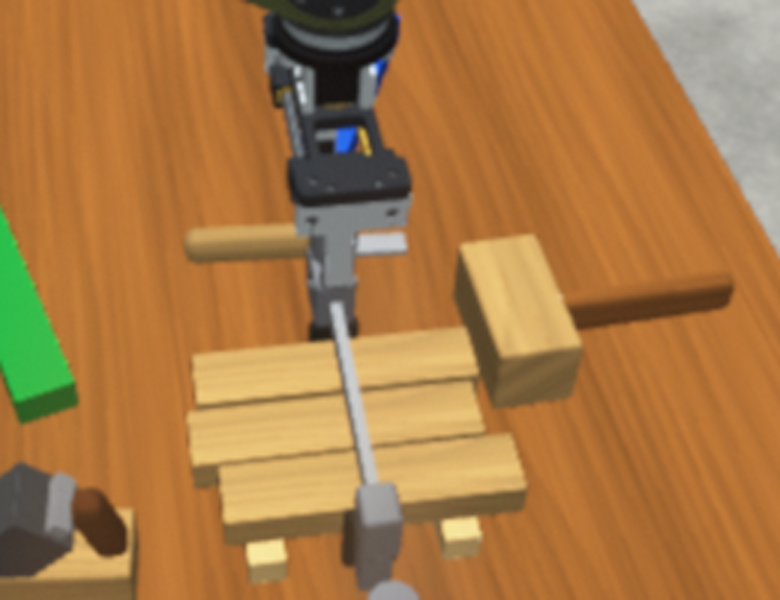

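View pics/t10c.png

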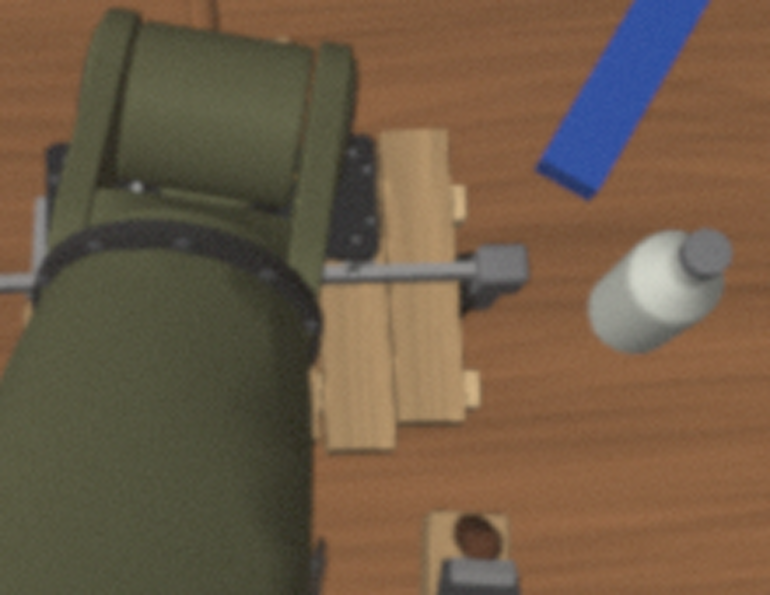

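servo_tool(moves=[[[0,0,0,0,0,0,0.36],[0,0,0,0,0,0,0.42],[0,0,0,0,0,0,0.48],[0,0,0,0,0,0,0.55],[0,0,0,0,0,0,0.65],[0,0,0,0,0,0,0.65],[0,0,0,0,0,0,0.65],[0,0,0,0,0.005,0,0.44],[0,0,0,0,0.012,0,0.36],[0,0,0,0,0.017,0,0.3],[0,0,0,0,0.017,0,0.3],[0,0,0,0,0.017,0,0.3]]])

```text
time_s: 12.4
ee_pos: [0.5886, -0.1137, 0.1228]
eef_rot: [3.141, -0.0, -0.039]
force: [-0.4, -1.3, -0.4]
grip_width: 0.0658
```

```bash
python3 -c "
from h import *
c=snap('side','s11')
cv2.imwrite('pics/s11c.png',cv2.resize(c['color'][170:370,220:480,::-1],None,fx=3,fy=3,interpolation=cv2.INTER_CUBIC))
d=snap('top','t11')
cv2.imwrite('pics/t11c.png',cv2.resize(d['color'][150:320,270:490,::-1],None,fx=3.5,fy=3.5,interpolation=cv2.INTER_CUBIC))
o=get_obs();print(o['ee_pos'],o['eef_rot'],o['force'],o['moment'],o['grip_width'])"
```

```text
[ 0.58872493 -0.11351323  0.12291614] [ 3.14092284e+00 -4.43290080e-04 -3.87008117e-02] [ 0.38149899 -1.711006   -0.81856652] [-0.16886253  0.2065751   0.00809631] 0.06577922081342875
```

View pics/s11c.png

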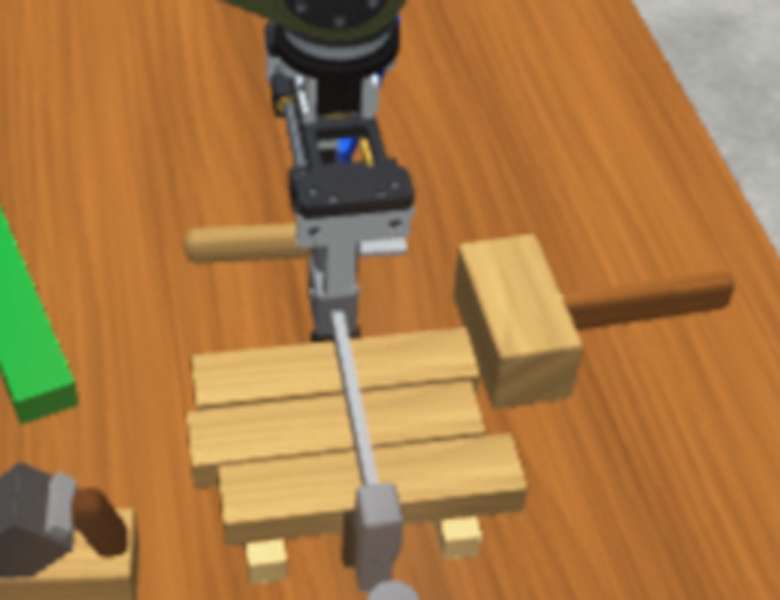

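View pics/t11c.png

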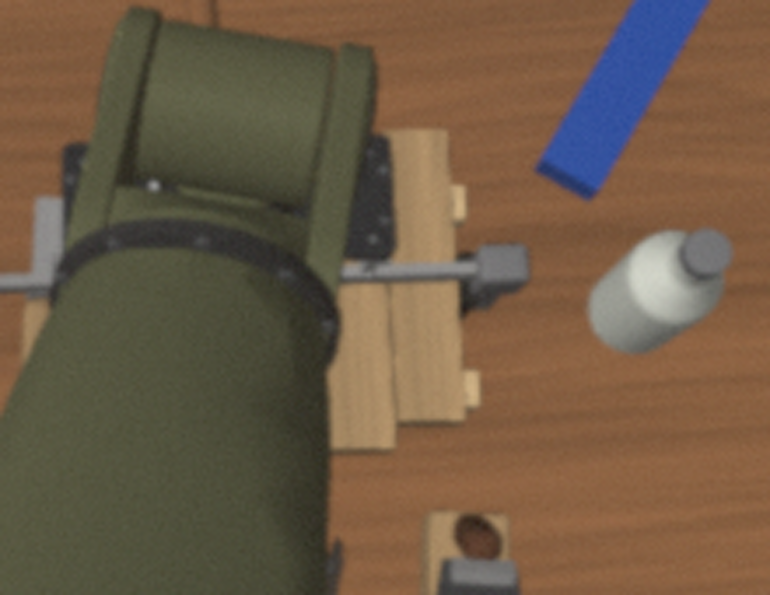

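servo_tool(moves=[[[0,0,0,0,-0.002,0,0.36],[0,0,0,0,-0.005,0,0.42],[0,0,0,0,-0.008,0,0.48],[0,0,0,0,-0.011,0,0.55],[0,0,0,0,-0.012,0,0.65],[0,0,0,0,-0.012,0,0.65],[0,0,0,0,-0.012,0,0.65],[0,0,0,0,-0.012,0,0.65]]])

```text
time_s: 13.17
ee_pos: [0.5893, -0.108, 0.1236]
eef_rot: [3.139, -0.002, -0.038]
force: [-1.3, -2.1, 5.6]
grip_width: 0.0458
```

servo_tool(moves=[[[0,0,0,0,0.005,0,0.44],[0,0,0,0,0.012,0,0.36],[0,0,0,0,0.017,0,0.3],[0,0,0,0,0.017,0,0.3],[0,0,0,0,0.017,0,0.3]]])

```text
time_s: 13.58
ee_pos: [0.5888, -0.1167, 0.1233]
eef_rot: [3.139, -0.001, -0.038]
force: [-0.2, -2.2, -1.1]
grip_width: 0.0657
```

```bash
python3 -c "
from h import *
c=snap('side','s12')
cv2.imwrite('pics/s12c.png',cv2.resize(c['color'][170:370,220:480,::-1],None,fx=3,fy=3,interpolation=cv2.INTER_CUBIC))
d=snap('top','t12')
cv2.imwrite('pics/t12c.png',cv2.resize(d['color'][150:320,270:490,::-1],None,fx=3.5,fy=3.5,interpolation=cv2.INTER_CUBIC))
o=get_obs();print(o['ee_pos'],o['eef_rot'],o['force'],o['moment'],o['grip_width'])"
```

```text
[ 0.58885518 -0.11665412  0.12338471] [ 3.13864377e+00 -1.33531117e-03 -3.81593590e-02] [ 0.63207493 -2.24085591 -1.51108607] [-0.29414789  0.17070226 -0.02283235] 0.06596008725271661
```

View pics/s12c.png

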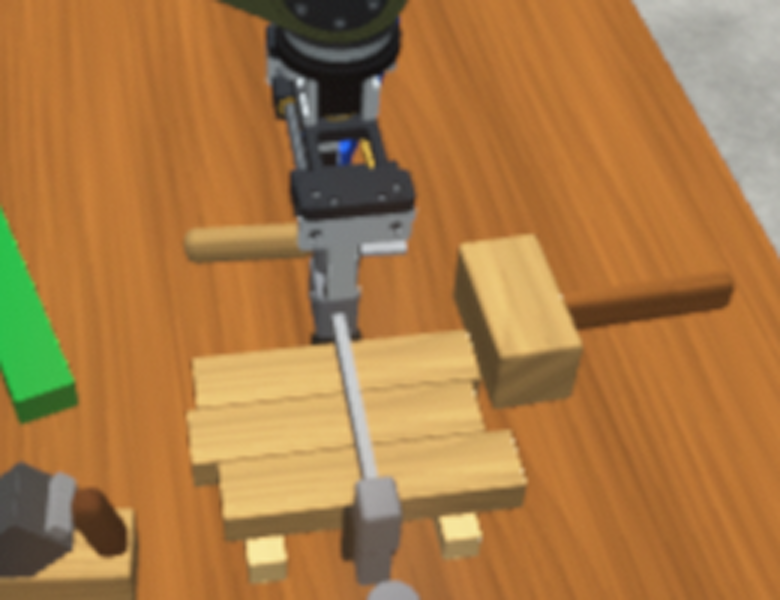

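View pics/t12c.png

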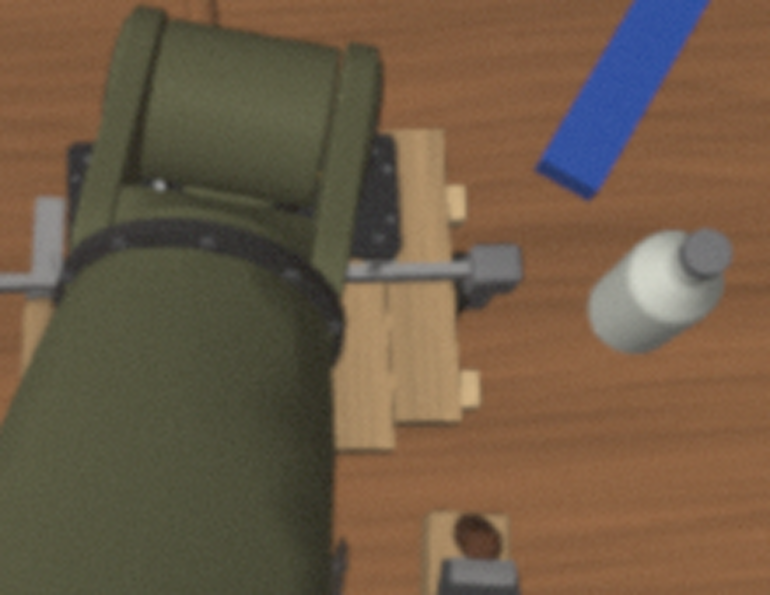

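servo_tool(moves=[[[0,0,0,0,-0.003,0,0.36],[0,0,0,0,-0.007,0,0.42],[0,0,0,0,-0.011,0,0.48],[0,0,0,0,-0.014,0,0.55],[0,0,0,0,-0.014,0,0.65],[0,0,0,0,-0.014,0,0.65],[0,0,0,0,-0.014,0,0.65],[0,0,0,0,-0.014,0,0.65]]], squeeze=50)

```text
time_s: 14.35
ee_pos: [0.5896, -0.1089, 0.1243]
eef_rot: [3.138, -0.003, -0.037]
force: [-0.9, 6.2, 7.8]
grip_width: 0.0454
```

```bash
python3 -c "
from h import *
c=snap('side','s13')
cv2.imwrite('pics/s13c.png',cv2.resize(c['color'][170:370,220:480,::-1],None,fx=3,fy=3,interpolation=cv2.INTER_CUBIC))
o=get_obs();print(o['ee_pos'],o['eef_rot'],o['force'],o['moment'],o['grip_width'])"
```

```text
[ 0.5895835  -0.10889565  0.12428195] [ 3.13836467e+00 -2.71922591e-03 -3.70775439e-02] [-1.19466225  5.67235948  7.86621645] [-0.88263616  0.50790556 -0.17656616] 0.04554158817965952
```

View pics/s13c.png

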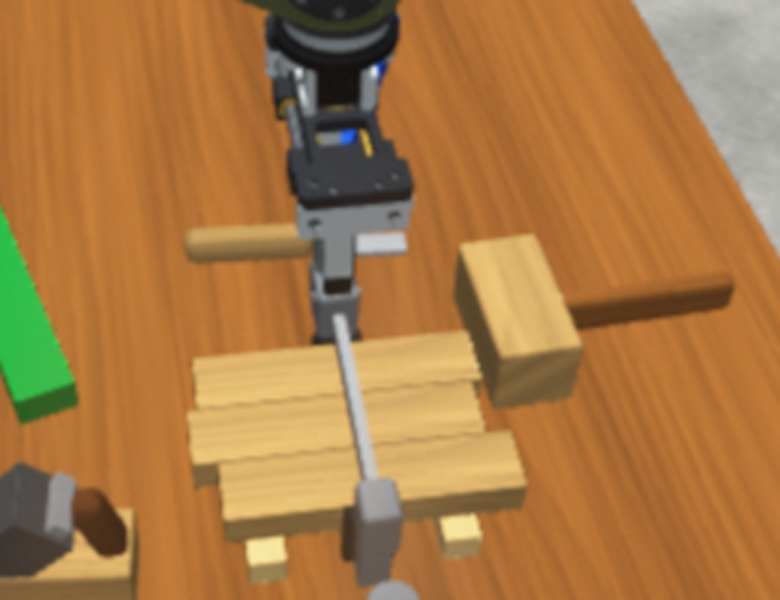

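servo_tool(moves=[[[0,0,0,0,0.006,0,0.44],[0,0,0,0,0.013,0,0.36],[0,0,0,0,0.018,0,0.3],[0,0,0,0,0.018,0,0.3],[0,0,0,0,0.018,0,0.3]]])

```text
time_s: 14.82
ee_pos: [0.5891, -0.1182, 0.124]
eef_rot: [3.138, -0.002, -0.037]
force: [-0.5, -1.6, -1.0]
grip_width: 0.0657
```

servo_tool(moves=[[[0,0,0,0,-0.003,0,0.36],[0,0,0,0,-0.006,0,0.42],[0,0,0,0,-0.009,0,0.48],[0,0,0,0,-0.01,0,0.55],[0,0,0,0,-0.01,0,0.65],[0,0,0,0,-0.01,0,0.65],[0,0,0,0,-0.01,0,0.65],[0,0,0,0,-0.01,0,0.65]]])

```text
time_s: 15.48
ee_pos: [0.5899, -0.1118, 0.125]
eef_rot: [3.139, -0.004, -0.036]
force: [-1.1, 9.6, 9.3]
grip_width: 0.0458
```

```bash
python3 -c "
from h import *
c=snap('side','s14')
cv2.imwrite('pics/s14c.png',cv2.resize(c['color'][170:370,220:480,::-1],None,fx=3,fy=3,interpolation=cv2.INTER_CUBIC))
o=get_obs();print(o['ee_pos'],o['eef_rot'],o['force'],o['moment'],o['grip_width'])"
```

```text
[ 0.58986506 -0.11180758  0.12502835] [ 3.13881758 -0.00385207 -0.03614863] [-0.49170255 10.12127006  7.74212714] [ 0.24578781  0.48369513 -0.13586446] 0.04551561824526066
```

View pics/s14c.png

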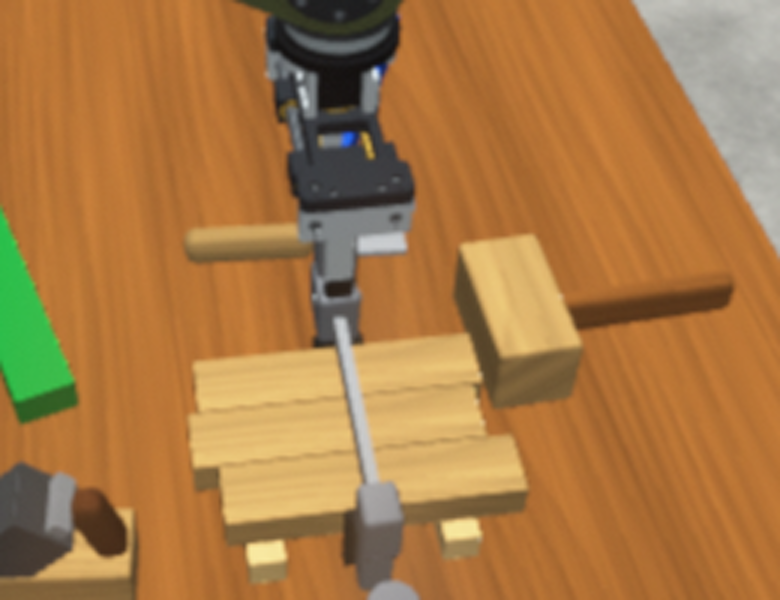

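```bash
python3 -c "
from h import *
for k in('s12','s13','s14'):
    c=load(k); cv2.imwrite('pics/%sz.png'%k,cv2.resize(c['color'][265:370,275:405,::-1],None,fx=6,fy=5.6,interpolation=cv2.INTER_CUBIC))
"
```

```text
(no output)
```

View pics/s12z.png

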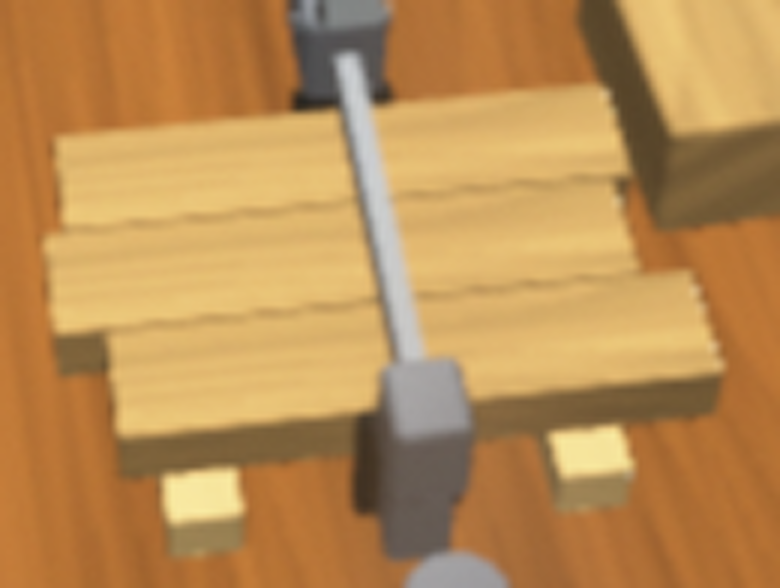

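View pics/s14z.png

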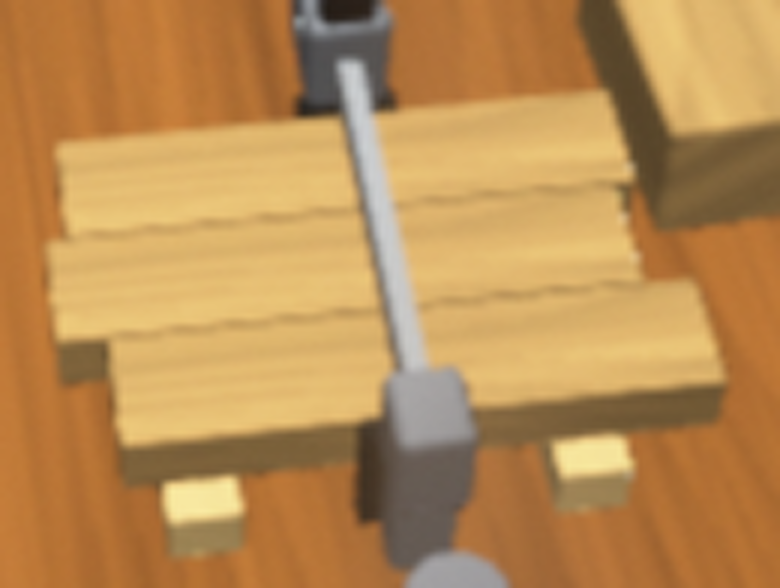

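servo_tool(moves=[[[0,0,0,0,0.006,0,0.44],[0,0,0,0,0.013,0,0.36],[0,0,0,0,0.018,0,0.3],[0,0,0,0,0.018,0,0.3],[0,0,0,0,0.018,0,0.3]]])

```text
time_s: 15.95
ee_pos: [0.5894, -0.1211, 0.1249]
eef_rot: [3.138, -0.004, -0.036]
force: [0.3, -0.3, -1.6]
grip_width: 0.0659
```

servo_tool(moves=[[[0,0,0,0,-0.004,0,0.36],[0,0,0,0,-0.008,0,0.42],[0,0,0,0,-0.012,0,0.48],[0,0,0,0,-0.012,0,0.65],[0,0,0,0,-0.012,0,0.65],[0,0,0,0,-0.012,0,0.65],[0,0,0,0,-0.012,0,0.65]]], squeeze=22)

```text
time_s: 16.53
ee_pos: [0.5902, -0.1144, 0.1257]
eef_rot: [3.139, -0.005, -0.036]
force: [0.2, 2.6, 5.7]
grip_width: 0.0508
```

```bash
python3 -c "
from h import *
c=snap('side','s15');d=snap('top','t15')
cv2.imwrite('pics/s15z.png',cv2.resize(c['color'][205:370,275:405,::-1],None,fx=6,fy=3.6,interpolation=cv2.INTER_CUBIC))
cv2.imwrite('pics/t15.png',d['color'][:,:,::-1])
o=get_obs();print(o['ee_pos'],o['eef_rot'],o['force'],o['moment'],o['grip_width'])"
```

```text
[ 0.59014041 -0.11433863  0.12563554] [ 3.13912739 -0.00506188 -0.03615929] [-0.24170109  4.43192896  5.57136577] [ 0.73338046  0.07124357 -0.0439066 ] 0.05073958745624853
```

View pics/t15.png

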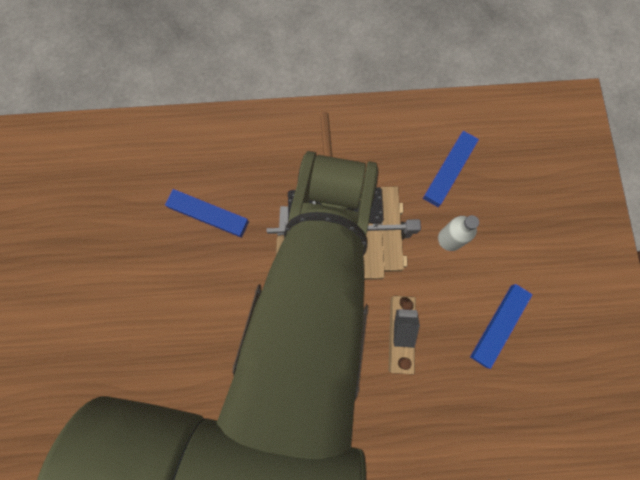

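servo_tool(moves=[[[0,0,0,0,-0.002,0,0.65],[0,0,0,0,-0.004,0,0.65],[0,0,0,0,-0.004,0,0.65],[0,0,0,0,-0.004,0,0.65],[0,0,0,0,-0.004,0,0.65]]], squeeze=55)

```text
time_s: 17.05
ee_pos: [0.5905, -0.1126, 0.1261]
eef_rot: [3.138, -0.006, -0.036]
force: [-0.7, 0.7, 5.4]
grip_width: 0.0443
```

```bash
python3 -c "
from h import *
o=get_obs();print(o['ee_pos'],o['eef_rot'],o['force'],o['moment'],o['grip_width'])"
```

```text
[ 0.59046151 -0.11262821  0.12612694] [ 3.13813848 -0.00599651 -0.03596518] [-0.71384459  0.67604839  5.39941824] [-2.30505738  0.46803461 -0.11495865] 0.0443045258978522
```

servo_tool(moves=[[[0,0,0,0,0.006,0,0.44],[0,0,0,0,0.012,0,0.36],[0,0,0,0,0.016,0,0.3],[0,0,0,0,0.016,0,0.2],[0,0,0,0,0.016,0,0],[0,0,0,0,0.016,0,0],[0,0,0,0,0.016,0,0]]])

```text
time_s: 17.63
ee_pos: [0.5902, -0.1206, 0.1261]
eef_rot: [3.138, -0.006, -0.036]
force: [0.3, 0.0, -0.6]
grip_width: 0.0877
```

```bash
python3 -c "
from h import *
c=snap('side','s16')
cv2.imwrite('pics/s16z.png',cv2.resize(c['color'][205:370,275:405,::-1],None,fx=5,fy=3.6,interpolation=cv2.INTER_CUBIC))
o=get_obs();print(o['ee_pos'],o['eef_rot'],o['force'],o['moment'],o['grip_width'])
row(o['ee_pos'][0],o['ee_pos'][1],.26,-92.1)"
```

```text
[ 0.59017583 -0.12056308  0.12614917] [ 3.1381825  -0.00598044 -0.03595203] [-0.26858158 -0.26157833 -0.78518896] [-0.03093946  0.18439995 -0.03483535] 0.09164818103416437
[0.0022, -0.0038, 0.0004, 0.0016, 0.0009, -0.2677]
```

View pics/s16z.png

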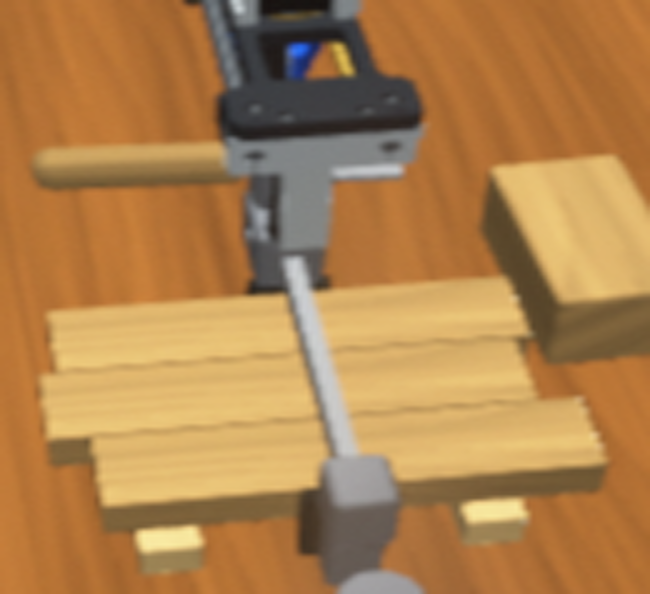

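servo_tool(moves=[[[0,0,0,0,0,-0.05,0],[0,0,0,0,0,-0.11,0],[0,0,0,0,0,-0.18,0],[0,0,0,0,0,-0.25,0],[0,0,0,0,0,-0.32,0],[0,0,0,-0.05,-0.05,-0.34,0],[0,0,0,-0.1,-0.12,-0.34,0],[0,0,0,-0.15,-0.19,-0.34,0],[0,0,0,-0.2,-0.26,-0.34,0],[0,0,0,-0.25,-0.33,-0.34,0],[0,0,0,-0.3,-0.4,-0.34,0],[0,0,0,-0.3,-0.45,-0.34,0]]])

```text
time_s: 18.68
ee_pos: [0.4447, 0.112, 0.2953]
eef_rot: [3.139, -0.007, -0.035]
force: [0.8, -1.0, 0.7]
grip_width: 0.0943
```

servo_tool(moves=[[[0,0,0,0,-0.07,0,0],[0,0,0,0,-0.14,0,0],[0,0,0,0,-0.21,0,0],[0,0,0,0,-0.28,0,0],[0,0,0,0,-0.28,0,0]]])

```text
time_s: 19.1
ee_pos: [0.449, 0.2563, 0.2944]
eef_rot: [3.139, -0.006, -0.032]
force: [-0.9, -0.9, -1.1]
grip_width: 0.0938
```

```bash
python3 -c "
from h import *
c=snap('side','s17');d=snap('top','t17')
cv2.imwrite('pics/s17z.png',cv2.resize(c['color'][205:370,235:445,::-1],None,fx=3.6,fy=3.6,interpolation=cv2.INTER_CUBIC))
cv2.imwrite('pics/t17z.png',cv2.resize(d['color'][170:290,270:430,::-1],None,fx=5,fy=5,interpolation=cv2.INTER_CUBIC))
o=get_obs();print(o['ee_pos'],o['time_s'])"
```

```text
[0.44936371 0.25263517 0.29452112] 19.2
```

View pics/t17z.png

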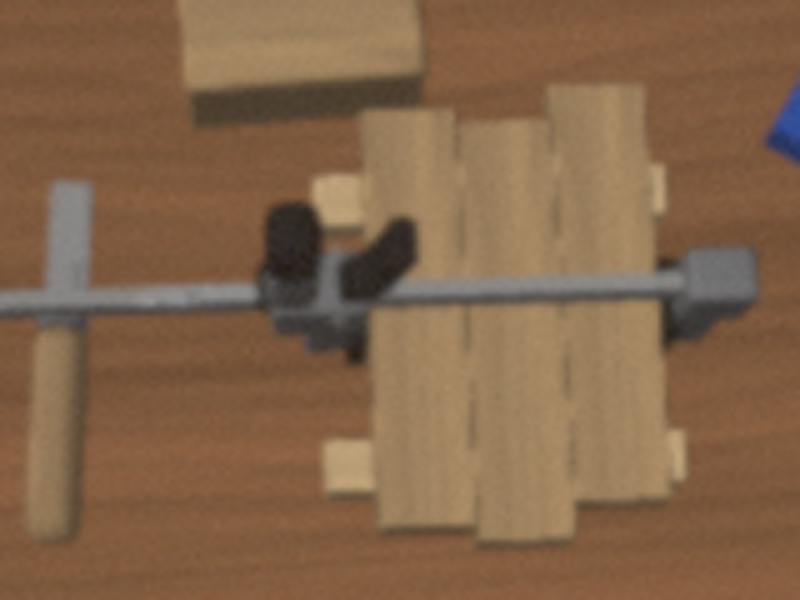

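View pics/s17z.png

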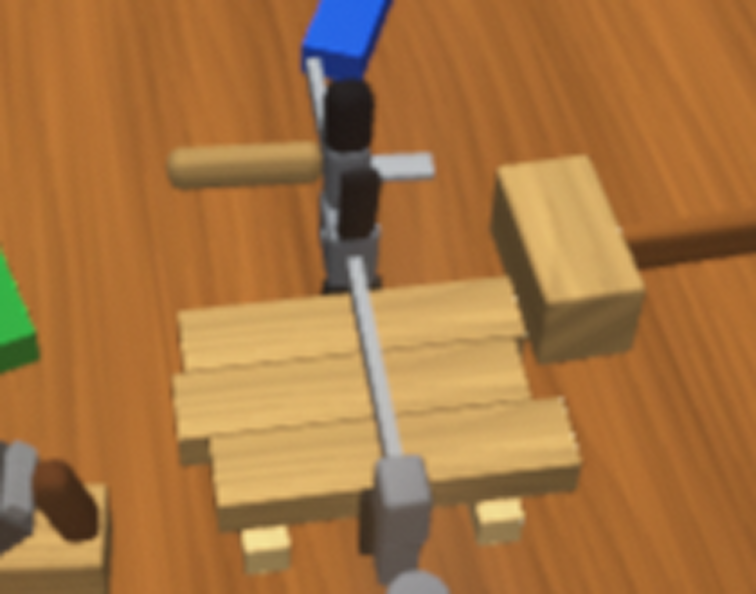

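View pics/t17.png

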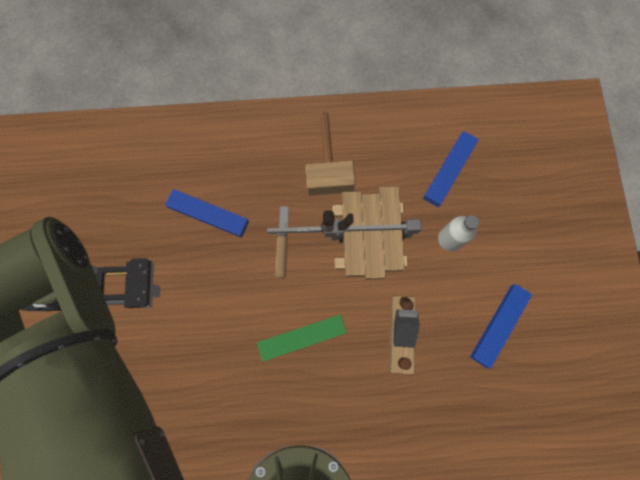

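Run:
```python
from h import *
T=load('t17')
m=lambda x,y:(270+x/5-.4,170+y/5-.4)
C={}
for n,L in dict(a=[(361,112),(455,109),(379,529),(475,524)],b=[(460,122),(552,119),(477,544),(575,541)],c=[(548,87),(645,85),(574,502),(669,497)]).items():
    P=np.array([atz(T,*m(*p),.053) for p in L])[:,:2]
    d=P[0]+P[1]-P[2]-P[3]; C[n]=P.mean(0)
    print(n,P.mean(0),np.linalg.norm(P[0]-P[1]),np.linalg.norm(P[2]-P[3]),np.degrees(np.arctan2(d[1],d[0])))
d=np.array([-np.sin(np.radians(-2.2)),np.cos(np.radians(-2.2))])
print('pitch ab,bc',(C['a']-C['b'])@d,(C['b']-C['c'])@d)
p=atz(T,*m(20,301),.082);q=atz(T,*m(675,283),.082);print('bar',p,q,np.degrees(np.arctan2(*(q-p)[[1,0]])))
# bar x at mid
print('mid boards',sum(C.values())/3,'bar x there',np.interp(-(sum(C.values())/3)[1],[-p[1],-q[1]],[p[0],q[0]]))
g=cv2.cvtColor(T['color'],cv2.COLOR_RGB2GRAY)
for r in (200,210,218,240,250,260): print(r,g[r,336:410].tolist())
g=cv2.imread('pics/t17.png')
cv2.imwrite('pics/j.png',cv2.resize(g[190:280,335:410],None,fx=8,fy=6.6,interpolation=cv2.INTER_NEAREST))
```

```text
a [ 0.58689353 -0.16241554] 0.04466685921985739 0.04387821886881264 -2.1551970139159935
b [ 0.57767038 -0.20758447] 0.04369117494703386 0.0446849126455097 -2.5847339645241574
c [ 0.59315937 -0.2525414 ] 0.046203770220663944 0.04358078336890787 -2.366059162842797
pitch ab,bc 0.045489699300475465 0.044329205833677235
bar [0.59841781 0.0190027  0.082     ] [ 0.5867862  -0.27763009  0.082     ] -92.24553897203967
mid boards [ 0.58590776 -0.2075138 ] bar x there 0.5895356136941282
200 [100, 99, 104, 102, 99, 104, 108, 122, 126, 125, 129, 130, 129, 133, 133, 133, 139, 141, 141, 140, 137, 133, 131, 132, 123, 112, 124, 129, 125, 130, 129, 130, 132, 135, 136, 139, 140, 144, 141, 141, 132, 128, 131, 127, 125, 131, 131, 127, 128, 127, 128, 130, 132, 133, 134, 140, 144, 141, 136, 135, 133, 135, 132, 120, 104, 98, 99, 98, 103, 100, 98, 98, 100, 99]
210 [161, 159, 161, 159, 159, 152, 141, 136, 135, 134, 128, 128, 130, 128, 134, 136, 139, 139, 143, 141, 140, 140, 137, 137, 133, 130, 125, 131, 131, 128, 126, 129, 129, 131, 137, 135, 138, 142, 142, 141, 137, 133, 135, 131, 124, 119, 128, 136, 132, 13
[... 866 characters left out ...]
, 109, 127, 134, 132, 131, 134, 130, 132, 134, 135, 132, 136, 138, 134, 136, 140, 143, 140, 143, 134, 121, 128, 134, 133, 132, 131, 132, 133, 137, 137, 134, 137, 138, 138, 140, 140, 141, 139, 137, 135, 137, 137, 136, 131, 131, 130, 132, 135, 137, 136, 133, 138, 136, 137, 143, 141, 142, 143, 128, 99, 98, 101, 101, 100, 97, 97]
260 [164, 163, 164, 165, 167, 163, 164, 160, 144, 135, 135, 133, 133, 131, 129, 131, 134, 137, 132, 134, 138, 137, 136, 138, 141, 145, 142, 139, 135, 137, 136, 134, 131, 130, 127, 133, 135, 138, 134, 137, 138, 136, 136, 139, 141, 141, 140, 132, 121, 127, 132, 133, 132, 131, 130, 132, 135, 136, 134, 136, 135, 135, 136, 140, 140, 144, 144, 148, 155, 165, 151, 111, 95, 96]
```

View pics/j.png

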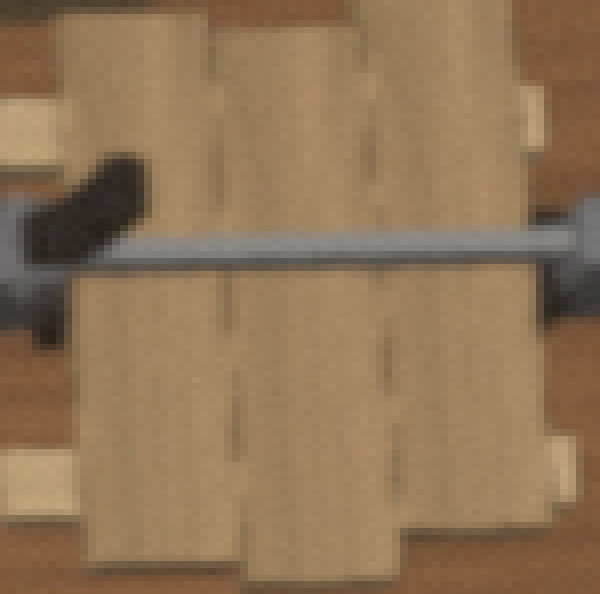

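Run:
```python
from h import *
T=load('t17');S=load('s17')
m=lambda x,y:(270+x/5-.4,170+y/5-.4); s=lambda x,y:(235+x/3.6-.4,205+y/3.6-.4)
for z in(0,.02): print('near pad tip',atz(T,*m(365,362),z),'far pad tip',atz(T,*m(668,347),z))
print('a edge',atz(T,*m(372,362),.053),'c edge',atz(T,*m(663,347),.053))
print('tail top',tuple(atz(S,*s(313,62),.082)))
print('handle top',atz(T,*m(293,228),.186))
g=cv2.imread('pics/t17.png')
cv2.imwrite('pics/k.png',cv2.resize(g[205:250,318:420],None,fx=7.8,fy=7.8,interpolation=cv2.INTER_CUBIC))
print(atz(T,268.5,231,.082))
```

```text
near pad tip [ 0.57720099 -0.13965264  0.        ] far pad tip [ 0.57469274 -0.28786803  0.        ]
near pad tip [ 0.57293898 -0.13841519  0.02      ] far pad tip [ 0.57047805 -0.28383434  0.02      ]
a edge [ 0.56568794 -0.13960872  0.053     ] c edge [ 0.5636803  -0.27486408  0.053     ]
tail top (np.float64(0.5996082929107986), np.float64(0.02998118428366847), np.float64(0.08199999999999996))
handle top [ 0.59522133 -0.1031906   0.186     ]
[0.59640483 0.03063269 0.082     ]
```

View pics/k.png

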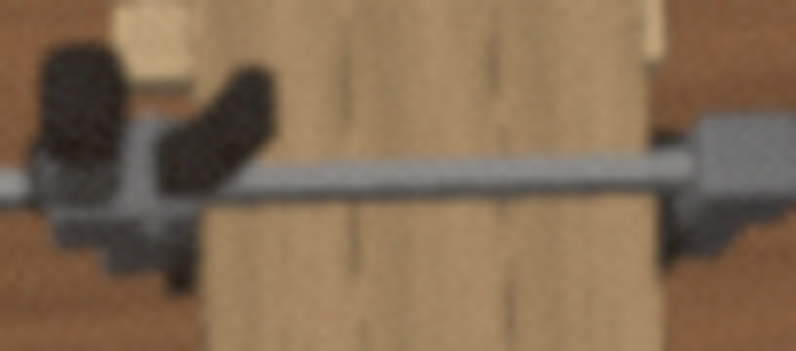

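```bash
python3 -c "
from h import *
print(hand_in(), get_obs()['time_s'])"
```

```text
the job is handed in; nothing more can be done
the job is handed in; nothing more can be done
```

The clamp is standing across the middle of the three boards, squeezed tight and let go, and the job is handed in. It took about 19 s of the 72 s allowed. The arm was clear of everything at the end.

I picked the clamp up by its handle and trigger and carried it over. It stands with the handle on the chisel side, away from the glue bottle. I squeezed about nine times in all, counting the pick-up squeeze, with a last squeeze of 55 N.

**What the last pictures showed:**
- **Joints:** both closed. The three boards measure 135.3 mm across the outer edges against 135 mm nominal. The spacings between board centres are 45.5 and 44.3 mm against 45 mm, which is within measuring error.
- **Squareness:** the bar lies at -92.2° and square to the boards would be about -92.4°. The bar is about 4 mm off the boards' mid-length.
- **Bystanders:** the glue bottle, chisel, mallet and plane look unmoved. The bar's tail passes over the chisel without touching it.

**What did not fully agree:**
- **Trigger travel:** at 22 N the trigger stopped short, at 50.8 mm over handle and trigger, which shows the jaws were tight. At 50 to 55 N it went fully in (about 45 mm) instead of stopping short. The pictures showed the jaws no longer moving relative to the boards.
- **Jaw opening:** estimated from the bar's tail, it came out at about 139 mm, a few mm more than the boards. I put this down to picture error of about 3 mm.
- **Grip after letting go:** I did not test the jaws' hold again once the trigger was released.

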